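Press a batch of cork footbeds in the stacking jig

TASK

Press all the freshly cemented 150 mm cork footbeds in the jig, leaving the shorter and the longer one on the bench: first slide the jig's end stop fully back by its black grip, then stack the footbeds lengthwise in the middle of the bed, heels to the fixed stop and toes to the sliding one, with one white release plate between each two (none below the first or above the last). Then slide the stop up until it is snug against the ends and the stack is squared between the two stops, and only after that set the press iron flat and lengthwise on the middle of the stack, standing by itself on the top footbed. Do not disturb the last, the tin or the hammer.

Things in the scene. Friction and masses are not known exactly. Their poses are not given: they have to be found in the camera images.
- jig: pressing jig, screwed to the bench: plywood bed 300 x 110 mm, top 18 mm above the bench, from x = -50 to +250 mm here; aluminium rails on both long edges, to y = +-65 mm. Two aluminium stop plates 96 mm wide, 52 mm high above the bed; its sides are open. Origin: below jig_heel at bench level, same axes
- jig_heel (a point): point on the jig's bed surface: foot of the fixed heel stop's inner face, on the centre line. x runs along the bed from the fixed stop towards the sliding stop, y across, z up. The fixed stop and its brackets fill x = -42 to 0 mm
- stop (a joint): sliding end stop of the jig, in m: its face stands at x = 0.100 + value from the fixed stop (0 = pocket 100 mm long, 0.100 = fully back, pocket 200 mm). It slides with about 3 N of friction and stays where it is left. It starts between 0 and 0.035
- stop_grip (a point): centre of the black grip block on top of the sliding stop: 30 mm along the track, 34 mm across, 34 mm high, its top 86 mm above the bed; this point lies 16 mm behind the stop's face (away from the fixed stop) and 69 mm above the bed. Same axes as jig_heel
- bed_a: cork footbed of 150 mm, one of the two or three to be pressed (absent in some runs): a flat sole-shaped board 10 mm thick, 42 mm wide with straight parallel sides over the waist (15 mm either side of its middle), 44 mm at the heel, 56 mm at the ball, 50 g. Origin: underside, middle of its length; x points to the toe, z up
- bed_b: cork footbed of 150 mm, one of the two or three to be pressed (absent in some runs): a flat sole-shaped board 10 mm thick, 42 mm wide with straight parallel sides over the waist (15 mm either side of its middle), 44 mm at the heel, 56 mm at the ball, 50 g. Origin: underside, middle of its length; x points to the toe, z up
- bed_c: cork footbed of 150 mm, one of the two or three to be pressed (absent in some runs): a flat sole-shaped board 10 mm thick, 42 mm wide with straight parallel sides over the waist (15 mm either side of its middle), 44 mm at the heel, 56 mm at the ball, 50 g. Origin: underside, middle of its length; x points to the toe, z up
- bed_a_toe (a point): tip of bed_a's toe, underside, 75 mm from its origin
- bed_b_toe (a point): tip of bed_b's toe, underside, 75 mm from its origin
- bed_c_toe (a point): tip of bed_c's toe, underside, 75 mm from its origin
- bed_short: look-alike cork footbed of the same pattern, 130 mm long, 36 mm wide at the waist, 10 mm thick: another size, not to be pressed. Origin: underside, middle
- bed_long: look-alike cork footbed of the same pattern, 170 mm long, 48 mm wide at the waist, 10 mm thick: another size, not to be pressed. Origin: underside, middle
- plate_a: white polythene release plate, 150 x 60 x 6 mm, 60 g. Origin: underside, centre; x along its length, z up. Two lie ready; with only two footbeds one is left over
- plate_b: white polythene release plate, 150 x 60 x 6 mm, 60 g. Origin: underside, centre; x along its length, z up. Two lie ready; with only two footbeds one is left over
- iron: press iron: steel slab 130 x 54 x 14 mm with a wooden bar handle above it along its length (96 mm long, 22 mm wide, from 35 to 55 mm above its underside), about 0.65 to 0.9 kg. Origin: underside, centre; x along its length, z up
- last: bystander: green plastic shoe last, 190 mm long, 97 mm high. Origin: underside, middle
- tin: bystander: tin, 84 mm across, 70 mm high. Origin: underside
- hammer: bystander: hammer, 260 mm long. Origin: middle of its length, underside
Not all that is in view belongs to the job. What is shaped like the bed_a but pink or turquoise is not meant.

How it is judged:
By the outcome, as a careful person would: the job done as asked, in the order asked, and still so for the second after the job is handed in, with the robot touching nothing.
Of bed_a, bed_b, bed_c only 2 to 3 are there at a start; the rules pass over those that are not, and their reading is None.
At some moment in a run one of iron, plate_a, plate_b, bed_a, bed_b may be knocked a few centimetres aside while the robot is not near it.
Once in a run the grip may slacken for a moment while it holds something.
It also fails if it takes over 210 s, if anything falls off the work surface, if the arm or the gripper's body presses on something with over 40 N, if the wrist force passes 120 N, or if a joint passes its speed limit or range.

ROBOT

A 6-joint arm with a two-finger parallel gripper is mounted at the origin on the work surface. World frame = base frame: x ahead of the robot, y to its left, z up, the work surface at z = 0. Lengths are in m, angles in rad, forces in N, time in s.
With the tool pointing down it reaches from about 0.25 to 0.725 m from the base axis. Payload 4 kg.
Tool frame: the origin (TCP) lies between the finger pads; the fingertips stand ctrl.nose_length ahead of it and the grasp point (between the pads) lies 6 mm ahead of it (ctrl.nose_length is the distance from the TCP to the fingertips, in m); z points along the fingers, y is the line along which they close (so a half turn about z gives the same grasp; the last joint's range is limited). The gripper opens to 85 mm and grips with 20 to 120 N. Pads are 22 mm wide; open, the fingers measure 114 mm over their backs; the gripper's body (76 mm by 85 mm) begins 54 mm behind the grasp point. The pads swing forward as they close: fully open they stand 13 mm farther back than shut.
Start: joints at [1.272, 0.241, 0.005, 1.335, 0, 1.571], TCP at [0.147, 0.478, 0.256] pointing down, gripper open.
Joint ranges: [-2.72, 2.72], [-1.05, 1.87], [-1.09, 1.28], [-1.99, 2.15], [-1.42, 1.44], [-3.14, 3.14]. Speed limits (rad/s): [2.79, 2.79, 3.14, 3.14, 3.14, 3.14].

INTERFACE

Orientations are given as a rotation vector (axis times angle).
In Python, from bench import ctrl gives the robot as it stands.
- The arm moves only by the tool arm_command, never from a script. Its argument "rows" is a list of rows, each a list of 2 entries, a list of its own where there are three numbers: the shift along the tool's x, y, z as a fraction of full scale, then the turn, a rotation vector about the tool's x, y, z as a fraction of full scale. In form: [[[tx, ty, tz], [ax, ay, az]], ...]. A call has 1 to 10 rows; each row shifts and turns the commanded pose from where the row before left it, along the tool's axes as they then stand; what a row does not reach is not made up. Full scale, the value 1, is 0.25 m for a shift and 8 degrees for a turn. A row lasts 1/10 s, in which the tool goes at most 50 mm and 8.59 degrees, less where a joint would pass 70% of its speed; a pose out of reach is approached as far as the arm can. A call with a number of a shift or a turn outside -1 to 1 is refused whole. A call with a gripper value outside its range is refused whole. "jaw" is the finger opening in mm, from 0 to 85.4, set as the call begins (left out, the last holds). The fingers move at their own pace and stop on an object; "newtons" is the grip in N (left out, the last holds). Time passes only in rows, so rows that do not move let the fingers close. It gives the time, the measured TCP pose, the force, the opening and the grip force at its end, in the units of the state.
- ctrl.get_obs(): the state, without advancing time (a new reading comes with each control period).
- ctrl.read_camera(name): name is "scene" or "top" or "wrist"; returns (picture, depth): 480x640x3 uint8, red, green, blue; 480x640 float32, m along the optical axis (not along the pixel's ray), 0 where there is no reading.
- ctrl.calibration(name): a dict with "K" (3x3 intrinsics, pixels), "k1" (the pictures are not rectified: a ray, as slopes to the right and down, at radius r is drawn at 1 + k1 r^2 times it, then the intrinsics apply), "R" (3x3) and "t" (3): a world point X has camera coordinates R X + t. Camera axes: x right, y down, z forward; pixel columns grow to the right and rows downward; lengths in m; the calibration is good to about 2 mm. A picture is of the moment at which its call begins: read the wrist's pose just before it. calibration takes no time and is no camera call; for the wrist camera it gives the pose at the moment of the call.
- ctrl.job_done(): hands the job in; it is judged then, once.
The state is a dict: "time_s": time; "qpos": joint angles; "qd": joint speeds; "tau": joint torques, N m; "ee_pos": TCP position; "orientation": TCP orientation; "force": force on the tool from outside, world axes, zero at the start; "moment": the same for the moment, N m; "finger_gap": finger opening in m; "grasp_force": force on a finger pad.
Only numpy, scipy, OpenCV 4.12 (cv2) and the standard library are available. Lean on these libraries where they do the work, as an engineer would, in place of code of your own. Each camera call takes 0.05 s, during which the arm holds its last target. There are 200 camera calls.

## Working session

There is one attempt and no reset: what is moved stays moved. The work goes in short steps, Python scripts to look and compute and a tool call to move; the robot and the scene stay as the last step left them, time stands still between calls to the robot, and variables do not carry over. Pictures are saved under pics/ and viewed, at most 14 in all, crops included, and the job is handed in when it is done.

Besides the shell and the picture viewer there is one more tool, called after ">>>" as name(argument=value, ...), one argument or row to a line, values as JSON. arm_command: Moves the arm, as the interface text tells. Shift numbers are shares of 0.25 m and turn numbers shares of 8 degrees, none past 1 either way. Its arguments: {"type":"object","properties":{"rows":{"type":"array"},"jaw":{"type":"number"},"newtons":{"type":"number"}},"required":["rows"]}

```bash
ls; mkdir -p pics; python3 - <<'E'
from bench import ctrl
import cv2,numpy as np
print(ctrl.get_obs(), ctrl.nose_length)
for n in("top","scene"):
    p,d=ctrl.read_camera(n); cv2.imwrite(f"pics/{n}0.png",p[:,:,::-1]); np.savez(f"{n}0.npz",p=p,d=d)
    c=ctrl.calibration(n); print(n,c)
E
```

```text
pics
{'time_s': 0.0, 'qpos': array([1.27202770e+00, 2.41417083e-01, 3.71480013e-03, 1.33523099e+00,
       1.56029116e-05, 1.57078768e+00]), 'qd': array([-0.00047763,  0.00088059,  0.00055927,  0.00039233,  0.00050343,
       -0.00080693]), 'tau': array([-5.37525721e-04, -3.72320080e+01,  2.52405989e+01,  1.69830717e-02,
        7.49435048e-05, -2.31369228e-06]), 'ee_pos': array([0.14699216, 0.47728129, 0.25540728]), 'orientation': array([-0.46749785, -3.10627494,  0.00331533]), 'force': array([ 0.07708394, -0.20347979,  0.35967721]), 'moment': array([-0.01031204, -0.02643303,  0.06322178]), 'grasp_force': 0.0, 'finger_gap': 0.08551660934243223} 0.025
top {'K': array([[448.70069552,   0.        , 317.22932944],
       [  0.        , 448.70069552, 236.94400084],
       [  0.        ,   0.        ,   1.        ]]), 'k1': -0.01523213974129875, 'R': array([[ 0.01739526, -0.99970273,  0.01708375],
       [-0.99504577, -0.01898191, -0.09758897],
       [ 0.09788425, -0.01530152, -0.99508017]]), 't': array([-0.01815097,  0.48282393,  1.17111729])}
scene {'K': array([[510.48075619,   0.        , 314.96257359],
       [  0.        , 510.48075619, 233.02715198],
       [  0.        ,   0.        ,   1.        ]]), 'k1': -0.05082511592432682, 'R': array([[-0.66198585,  0.74951325,  0.00214959],
       [ 0.51120383,  0.45359963, -0.73001234],
       [-0.54812898, -0.48215896, -0.68343058]]), 't': array([ 0.31244276, -0.18749788,  1.70639804])}
```

View pics/top0.png

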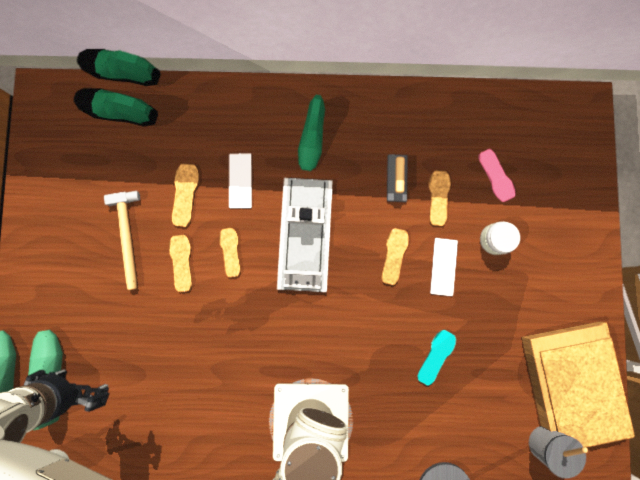

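View pics/scene0.png

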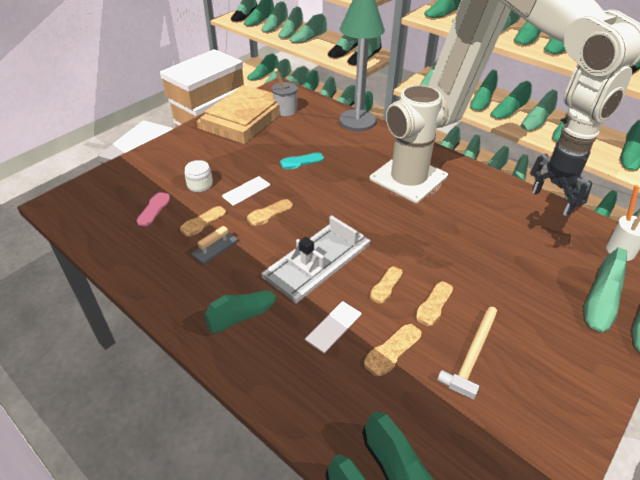

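The top view shows five cork footbeds at (185,195), (180,263), (231,252), (396,256) and (440,198). The plates are at (240,180) and (444,267), the iron at (398,178), and the jig at (305,235) with its grip at (306,214). The scene view shows the fixed stop on the robot's side of the jig.

```bash
cat > h.py <<'E'
import numpy as np, cv2
from bench import ctrl
def undist(c,uv):
    K=c["K"];D=np.array([c["k1"],0,0,0.])
    return cv2.undistortPoints(np.asarray(uv,float).reshape(-1,1,2),K,D).reshape(-1,2)
def ray(c,uv):
    n=undist(c,uv);d=np.c_[n,np.ones(len(n))]@c["R"];return -c["R"].T@c["t"],d
def onplane(c,uv,z):
    o,d=ray(c,uv);return o+d*((z-o[2])/d[:,2])[:,None]
def world(c,d):
    h,w=d.shape;v,u=np.mgrid[:h,:w];n=undist(c,np.c_[u.ravel(),v.ravel()])
    return ((np.c_[n,np.ones(len(n))]*d.ravel()[:,None]-c["t"])@c["R"]).reshape(h,w,3)
def proj(c,X):
    return cv2.projectPoints(np.asarray(X,float).reshape(-1,1,3),cv2.Rodrigues(c["R"])[0],c["t"],c["K"],np.array([c["k1"],0,0,0.]))[0].reshape(-1,2)
def tri(c1,p1,c2,p2):
    a,d=ray(c1,[p1]);b,e=ray(c2,[p2]);d=d[0];e=e[0]
    s=np.linalg.lstsq(np.c_[d,-e],b-a,rcond=None)[0];P=a+s[0]*d;Q=b+s[1]*e
    return (P+Q)/2,np.linalg.norm(P-Q)
def blobs(p,kind):
    hsv=cv2.cvtColor(p,cv2.COLOR_RGB2HSV);H,S,V=[hsv[...,i].astype(int) for i in range(3)]
    R=p[...,0].astype(int);G=p[...,1].astype(int)
    m={"cork":(H>12)&(H<28)&(S>75)&(V>95),"white":(S<45)&(V>150),"black":V<45,
       "dark":(S<90)&(V<90)}[kind].astype(np.uint8)
    m=cv2.morphologyEx(m,cv2.MORPH_OPEN,np.ones((3,3)))
    return [k for k in cv2.findContours(m,cv2.RETR_EXTERNAL,cv2.CHAIN_APPROX_NONE)[0] if cv2.contourArea(k)>120],m
def pose(c,k,z):
    "centre, length, width, yaw from min area rect on plane z"
    P=onplane(c,k.reshape(-1,2),z)[:,:2]
    (cx,cy),(w,h),a=cv2.minAreaRect((P*1000).astype(np.float32))
    if w<h:w,h,a=h,w,a+90
    return np.round([cx,cy,w,h,(a+90)%180-90],1)
E
python3 - <<'E'
from h import *
for n in("top","scene"):
    f=np.load(n+"0.npz");p,d=f["p"],f["d"];c=ctrl.calibration(n);W=world(c,d)
    for kind in("cork","white","black"):
        ks,m=blobs(p,kind)
        for k in ks:
            z=.006 if kind=="white" else .01
            mm=np.zeros(d.shape,np.uint8);cv2.drawContours(mm,[k],-1,1,-1);mm=cv2.erode(mm,np.ones((5,5)))>0
            q=pose(c,k,z)
            if 250<q[0]<750 and abs(q[1])<450:print(n,kind,q,"px",k.reshape(-1,2).mean(0).round(),"zmed",np.round(np.median(W[mm&(d>0)][:,2])*1000,1))
    # table height
    print("table z",np.median(W[(abs(W[...,0]-.35)<.03)&(abs(W[...,1]+.05)<.4)&(d>0)][:,2]))
E
```

```text
top cork [408.8 355.7 152.8  56.5   4.7] px [181. 262.] zmed 9.8
top cork [ 437.  -217.   154.3   59.3  -11.4] px [394. 256.] zmed 10.0
top cork [440.4 225.3 133.2  51.6   6. ] px [230. 252.] zmed 9.7
top cork [ 5.993e+02 -3.420e+02  1.530e+02  5.800e+01 -5.000e-01] px [439. 198.] zmed 9.9
top cork [592.6 354.4 174.2  65.   -6.1] px [184. 194.] zmed 9.7
top cork [ 6.790e+02 -2.322e+02  6.770e+01  2.490e+01 -1.000e-01] px [400. 169.] zmed 54.1
top white [ 411.2 -352.5  151.3   62.2   -5.2] px [444. 266.] zmed 6.0
top white [492.1  24.7 302.3 132.8  -2.1] px [304. 234.] zmed 18.7
top white [636.1 203.9 147.9  59.9   1.8] px [240. 181.] zmed 5.7
table z 0.0004964446895636097
scene cork [595.7 354.3 176.6  67.4  -3.1] px [392. 349.] zmed 9.0
scene cork [412.2 353.8 159.6  56.5  11.4] px [434. 304.] zmed 9.2
scene cork [444.  224.4 140.8  52.4  13.4] px [386. 285.] zmed 9.9
scene cork [ 6.332e+02 -2.562e+02  1.003e+02  3.920e+01  2.000e-01] px [212. 238.] zmed 51.3
scene cork [ 601.  -334.7  156.6   69.6   -1.5] px [202. 221.] zmed 7.4
scene cork [ 440.2 -213.7  157.7   68.5  -10.2] px [269. 212.] zmed 7.4
scene white [636.8 206.9 152.6  61.6   2.2] px [333. 326.] zmed 5.5
scene white [481.3  12.4 308.4 162.8  -2. ] px [316. 255.] zmed 16.9
scene white [ 413.  -348.7  155.    67.6   -5.4] px [246. 190.] zmed 3.2
table z -0.001120392757109291
```

```bash
python3 - <<'E'
from h import *
f=np.load("top0.npz");p,d=f["p"],f["d"];c=ctrl.calibration("top");W=world(c,d)
a=np.radians(-2.1);R=np.array([[np.cos(a),np.sin(a)],[-np.sin(a),np.cos(a)]])
L=(W[...,:2]-[.4921,.0247])@R.T*1000; z=W[...,2]*1000;ok=d>0
print("centreline x:maxz/medz")
print([(x,int(z[ok&(abs(L[...,0]-x)<3)&(abs(L[...,1])<25)].max()),int(np.median(z[ok&(abs(L[...,0]-x)<3)&(abs(L[...,1])<25)]))) for x in range(-155,165,6)])
print("across at x=110:",[(y,int(np.median(z[ok&(abs(L[...,0]-100)<15)&(abs(L[...,1]-y)<2.5)]))) for y in range(-75,80,5)])
g=ok&(z>92)&(abs(L[...,0])<150)&(abs(L[...,1])<60);print("grip top",L[g].mean(0),W[g].mean(0),L[g].min(0),L[g].max(0))
g=ok&(z>45)&(abs(L[...,0]-15)<150)&(abs(L[...,1])<80);
print(cv2.minAreaRect(L[g&(L[...,0]<-70)].astype(np.float32)))
g=ok&(abs(L[...,0])<170)&(abs(L[...,1])<80)&(z>12)&(z<30);r=cv2.minAreaRect((W[g][:,:2]*1000).astype(np.float32));print(r)
# iron
g=ok&(z>8)&(W[...,0]>.55)&(W[...,0]<.75)&(abs(W[...,1]+.235)<.06)
for lo,hi in((8,25),(45,60)):
    s=g&(z>lo)&(z<hi);print("iron",lo,cv2.minAreaRect((W[s][:,:2]*1000).astype(np.float32)),s.sum())
cv2.imwrite("pics/jig0.png",cv2.resize(p[160:310,160:480,::-1],None,fx=2.5,fy=2.5,interpolation=cv2.INTER_CUBIC))
E
```

```text
centreline x:maxz/medz
[(-155, 5, 0), (-149, 23, 14), (-143, 32, 18), (-137, 35, 29), (-131, 38, 31), (-125, 37, 30), (-119, 35, 29), (-113, 34, 29), (-107, 76, 50), (-101, 75, 69), (-95, 22, 18), (-89, 22, 17), (-83, 23, 17), (-77, 22, 18), (-71, 22, 18), (-65, 21, 17), (-59, 21, 17), (-53, 23, 17), (-47, 24, 17), (-41, 22, 18), (-35, 22, 17), (-29, 23, 17), (-23, 23, 17), (-17, 24, 18), (-11, 22, 17), (-5, 23, 17), (1, 24, 17), (7, 22, 17), (13, 23, 18), (19, 23, 17), (25, 68, 19), (31, 107, 72), (37, 108, 103), (43, 108, 104), (49, 110, 103), (55, 106, 102), (61, 103, 33), (67, 33, 29), (73, 33, 20), (79, 22, 17), (85, 23, 17), (91, 22, 17), (97, 22, 17), (103, 21, 17), (109, 22, 17), (115, 22, 18), (121, 21, 17), (127, 22, 18), (133, 22, 16), (139, 23, 18), (145, 21, 17), (151, 21, 17), (157, 4, 0), (163, 5, 0)]
across at x=110: [(-75, 1), (-70, 0), (-65, 16), (-60, 16), (-55, 17), (-50, 18), (-45, 18), (-40, 18), (-35, 18), (-30, 19), (-25, 18), (-20, 18), (-15, 16), (-10, 17), (-5, 18), (0, 17), (5, 17), (10, 16), (15, 17), (20, 17), (25, 18), (30, 17), (35, 16), (40, 18), (45, 19), (50, 17), (55, 16), (60, 16), (65, 7), (70, 1), (75, 0)]
grip top [43.00314933 -1.12840419] [0.53503292 0.02199656 0.10330716] [ 28.57727799 -17.68406075] [59.73456557 15.93057924]
((-113.36447143554688, -1.3146820068359375), (94.34894561767578, 28.609590530395508), 89.92882537841797)
((493.33929443359375, 23.728553771972656), (130.4650421142578, 300.700927734375), 87.83146667480469)
iron 8 ((651.9829711914062, -225.84341430664062), (54.567771911621094, 128.330810546875), 88.6722183227539) 590
iron 45 ((651.507080078125, -225.5169677734375), (22.336902618408203, 92.97994232177734), 89.74185180664062) 304
```

View pics/jig0.png

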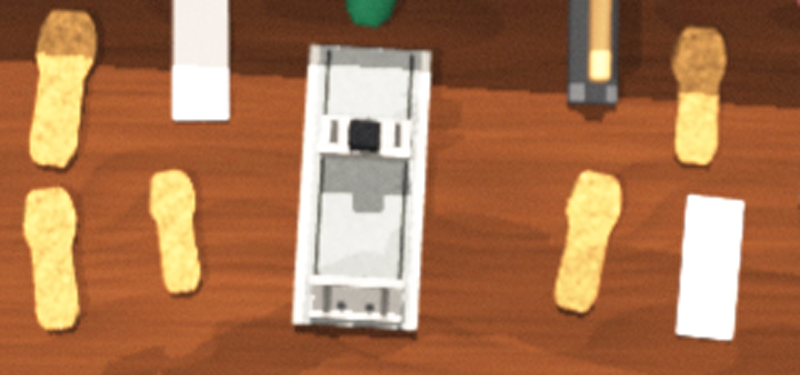

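The jig crop shows the fixed stop nearest the robot, at about (357,285), and the grip at (365,135). All the toes (wide ends) point away from the robot, the same way as the jig's x axis.

```bash
cat >> h.py <<'E'
JIG=np.array([.3931,.0277]);JY=-2.1
def J(x,y=0):
    a=np.radians(JY);return JIG+x*np.array([np.cos(a),np.sin(a)])+y*np.array([-np.sin(a),np.cos(a)])
def plan(x,y,z,yaw):
    "after the turn: shift in units along final tool axes"
    o=ctrl.get_obs();R=cv2.Rodrigues(o["orientation"])[0]
    a=np.radians(yaw);T=np.array([[-np.cos(a),-np.sin(a),0],[-np.sin(a),np.cos(a),0],[0,0,-1.]])
    r=cv2.Rodrigues(R.T@T)[0].ravel()
    s=T.T@(np.array([x,y,z])-o["ee_pos"])
    print(f"t={o['time_s']:.1f} at",(o["ee_pos"]*1000).round(1),"SHIFT units",(s/.25).round(3),"mm",(s*1000).round(1),"TURN units",(np.degrees(r)/8).round(3),"F",o["force"].round(1),"gap",round(o["finger_gap"]*1000,1),o["grasp_force"])
E
python3 -c "
from h import *
plan(.535,.0225,.22,JY)"
```

```text
t=0.1 at [147.  477.4 255.5] SHIFT units [-1.617 -1.761  0.142] mm [-404.4 -440.3   35.5] TURN units [-0.014 -0.002 -1.877] F [-0.6 -0.1 -0.3] gap 85.9 0.0
```

>>> arm_command(
  rows=[
    [[0,0,0],[0,0,-0.94]],
    [[0,0,0],[0,0,-0.94]],
    [[-0.13,-0.145,0],[0,0,0]],
    [[-0.13,-0.145,0],[0,0,0]],
    [[-0.13,-0.145,0],[0,0,0]],
    [[-0.13,-0.145,0],[0,0,0]],
    [[-0.13,-0.145,0],[0,0,0]],
    [[-0.13,-0.145,0],[0,0,0]],
    [[-0.13,-0.145,0],[0,0,0]],
    [[-0.13,-0.145,0],[0,0,0]],
  ],
)

```text
time_s: 1.1
ee_pos: [0.3972, 0.1767, 0.2561]
orientation: [-0.057, -3.141, 0.0]
force: [1.0, 0.9, 0.6]
finger_gap: 0.0856
grasp_force: 0.0
```

>>> arm_command(
  rows=[
    [[-0.13,-0.14,0.02],[0,0,0]],
    [[-0.13,-0.14,0.02],[0,0,0]],
    [[-0.13,-0.14,0.02],[0,0,0]],
    [[-0.13,-0.14,0.02],[0,0,0]],
    [[0,0,0],[0,0,0]],
    [[0,0,0],[0,0,0]],
  ],
)

```text
time_s: 1.7
ee_pos: [0.5211, 0.033, 0.2352]
orientation: [-0.061, -3.138, -0.0]
force: [-0.2, 0.1, 0.1]
finger_gap: 0.0852
grasp_force: 0.0
```

```bash
python3 - <<'E'
from h import *
plan(.535,.0225,.22,JY)
c=ctrl.calibration("wrist");p,d=ctrl.read_camera("wrist");print(c)
np.savez("w0.npz",p=p,d=d,K=c["K"],k1=c["k1"],R=c["R"],t=c["t"]);cv2.imwrite("pics/w0.png",p[:,:,::-1])
E
```

```text
t=1.7 at [521.1  33.  235.2] SHIFT units [-0.057 -0.04   0.061] mm [-14.3 -10.   15.2] TURN units [ 0.001 -0.019 -0.015] F [-0.2  0.1  0.1] gap 85.2 0.0
{'K': array([[379.47699774,   0.        , 318.73622394],
       [  0.        , 379.47699774, 239.50841679],
       [  0.        ,   0.        ,   1.        ]]), 'k1': -0.07123920910795613, 'R': array([[ 0.03845156,  0.99925986, -0.00110164],
       [ 0.95269113, -0.03632692,  0.30176143],
       [ 0.30149807, -0.01265272, -0.95338283]]), 't': array([-0.05288802, -0.52861221,  0.20396165])}
```

View pics/w0.png

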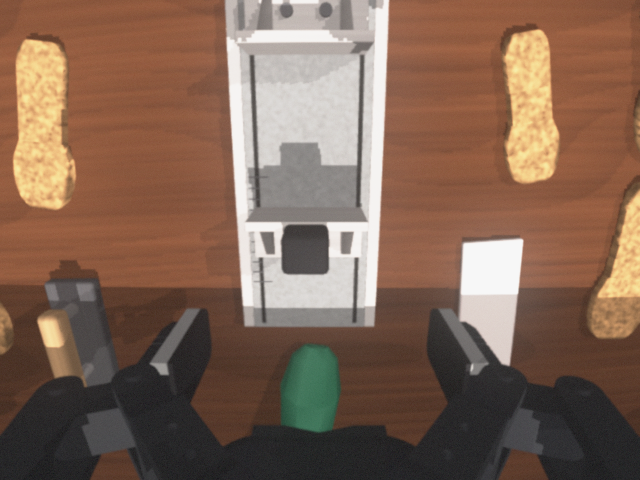

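The wrist view shows the grip at (305,249), the sliding stop's face at row 215, the fixed stop at row 45, and the last near the far end of the jig at (312,385).

```bash
python3 - <<'E'
from h import *
f=np.load("w0.npz");p,d=f["p"],f["d"];c={k:f[k] for k in("K","R","t")};c["k1"]=float(f["k1"]);W=world(c,d);z=W[...,2]*1000;ok=d>0
print("table",np.median(z[ok&(abs(W[...,1]-.13)<.02)]))
a=np.radians(JY);R=np.array([[np.cos(a),np.sin(a)],[-np.sin(a),np.cos(a)]])
L=(W[...,:2]-JIG)@R.T*1000
v=np.zeros(d.shape,bool);v[:330]=1
b=ok&v&(z>12)&(z<30)&(abs(L[...,1])<80)&(L[...,0]<270)&(L[...,0]>0)
for x in range(20,240,20):
    s=L[b&(abs(L[...,0]-x)<3)][:,1];print(x,np.percentile(s,[.5,99.5]).round(1),s.min().round(1),s.max().round(1),end=" | ")
s=b&(abs(L[...,1])<50);print("\nfar end",L[s][:,0].max())
g=ok&(z>95)&(abs(L[...,1])<30);print("grip",L[g].min(0),L[g].max(0),W[g].mean(0))
g=ok&v&(z>62)&(z<76)&(abs(L[...,1])<60)
for nm,s in(("fixed",g&(L[...,0]<30)),("slide",g&(L[...,0]>80))):print(nm,np.percentile(L[s][:,0],[1,50,99]).round(1),L[s].min(0),L[s].max(0))
s=b&(abs(L[...,1])<45)&(L[...,0]<60);print("bed starts",np.percentile(L[ok&v&(abs(z-18)<2)&(abs(L[...,1])<45)][:,0],[0,.2,1]))
la=ok&(z>5)&(p[...,1]>p[...,0]+15)&(abs(L[...,1])<60);print("last",L[la].min(0),L[la].max(0),z[la].max())
E
```

```text
table 0.7527402829274689
20 [-64.   64.4] -65.1 65.2 | 40 [-64.8  64.7] -65.4 65.5 | 60 [-64.4  65.2] -65.0 65.6 | 80 [-64.1  65. ] -65.0 65.4 | 100 [-64.3  64.4] -64.7 65.3 | 120 [-64.   64.3] -65.1 65.2 | 140 [-64.7  64.4] -64.9 64.4 | 160 [-65.7  64.3] -66.0 64.4 | 180 [-64.3  64.1] -65.1 64.3 | 200 [-64.3  64. ] -64.7 64.4 | 220 [-64.6  64. ] -65.1 65.0 | 
far end 248.66382617712273
grip [107.71324588 -29.99487506] [155.23910012  29.99846008] [0.51066707 0.02296857 0.27296436]
fixed [-11.5  -4.8  -1.3] [-12.81443234 -48.1224444 ] [-1.14356768 48.07171914]
slide [125.2 127.5 133.7] [124.87845453 -48.2632656 ] [137.51722948  47.49437052]
bed starts [-2.08300308 -1.7741611  -0.42450502]
last [-39.33075452 -59.99298072] [363.3597726   59.99754353] 286.9427117273012
```

```bash
sed -i 's/JIG=np.array.*;JY/JIG=np.array([.3921,.0277]);JY/' h.py; python3 -c "
from h import *
plan(*J(.142),.099,JY)"
```

```text
t=1.8 at [520.6  34.  235.6] SHIFT units [-0.055 -0.044  0.546] mm [-13.8 -11.  136.6] TURN units [ 0.001 -0.016 -0.002] F [-0.9  0.2 -0.2] gap 85.2 0.0
```

>>> arm_command(
  rows=[
    [[-0.055,-0.044,0.06],[0,0,0]],
    [[0,0,0.12],[0,0,0]],
    [[0,0,0.12],[0,0,0]],
    [[0,0,0.12],[0,0,0]],
    [[0,0,0.1],[0,0,0]],
    [[0,0,0.026],[0,0,0]],
    [[0,0,0],[0,0,0]],
  ],
)

```text
time_s: 2.45
ee_pos: [0.5334, 0.0237, 0.0994]
orientation: [-0.054, -3.139, 0.0]
force: [-0.6, 0.3, 0.6]
finger_gap: 0.0852
grasp_force: 0.0
```

>>> arm_command(
  rows=[
    [[0,0,0],[0,0,0]],
    [[0,0,0],[0,0,0]],
    [[0,0,0],[0,0,0]],
    [[0,0,0],[0,0,0]],
    [[0,0,0],[0,0,0]],
    [[0,0,0],[0,0,0]],
  ],
  jaw=28,
  newtons=30,
)

```text
time_s: 3.05
ee_pos: [0.5354, 0.0226, 0.101]
orientation: [0.057, 3.139, 0.001]
force: [-0.6, 0.8, 5.1]
finger_gap: 0.0333
grasp_force: 31.4
```

```bash
python3 -c "
from h import *
plan(*J(.216),.099,JY)"
```

```text
t=3.0 at [535.4  22.6 101. ] SHIFT units [-0.29  -0.001  0.008] mm [-72.6  -0.1   2. ] TURN units [0.004 0.015 0.001] F [-0.6  0.8  5.1] gap 33.3 31.439926028251648
```

>>> arm_command(
  rows=[
    [[-0.03,0,-0.004],[0,0,0]],
    [[-0.05,0,0],[0,0,0]],
    [[-0.05,0,0],[0,0,0]],
    [[-0.05,0,0],[0,0,0]],
    [[-0.05,0,0],[0,0,0]],
    [[-0.04,0,0],[0,0,0]],
    [[-0.02,0,0],[0,0,0]],
    [[0,0,0],[0,0,0]],
  ],
)

```text
time_s: 3.85
ee_pos: [0.6082, 0.0198, 0.101]
orientation: [0.057, 3.139, 0.0]
force: [0.6, 0.4, 2.3]
finger_gap: 0.0333
grasp_force: 31.1
```

```bash
python3 -c "
from h import *
plan(*J(.216),.099,JY)"
```

```text
t=3.9 at [608.2  19.8 101. ] SHIFT units [0.001 0.    0.008] mm [0.3 0.  2. ] TURN units [0.001 0.011 0.001] F [0.6 0.4 2.3] gap 33.3 31.127482652664185
```

Push a few more millimetres to feel the end.

>>> arm_command(
  rows=[
    [[-0.008,0,0],[0,0,0]],
    [[-0.008,0,0],[0,0,0]],
    [[0,0,0],[0,0,0]],
    [[0,0,0],[0,0,0]],
  ],
)

```text
time_s: 4.25
ee_pos: [0.6084, 0.0198, 0.101]
orientation: [-0.057, -3.136, -0.0]
force: [-8.3, -0.1, 8.3]
finger_gap: 0.0336
grasp_force: 31.9
```

>>> arm_command(
  rows=[
    [[0.012,0,0],[0,0,0]],
    [[0,0,0],[0,0,0]],
    [[0,0,0],[0,0,0]],
    [[0,0,0],[0,0,0]],
    [[0,0,0],[0,0,0]],
    [[0,0,-0.1],[0,0,0]],
    [[0,0,-0.2],[0,0,0]],
    [[0,0,-0.15],[0,0,0]],
  ],
  jaw=85,
)

```text
time_s: 5.05
ee_pos: [0.6084, 0.0198, 0.2152]
orientation: [0.057, 3.14, -0.0]
force: [1.2, -0.4, -0.2]
finger_gap: 0.0847
grasp_force: 0.0
```

```bash
cat >> h.py <<'E'
def survey(cams=("top",)):
    for n in cams:
        c=ctrl.calibration(n);p,d=ctrl.read_camera(n);W=world(c,d)
        for kind in("cork","white"):
            for k in blobs(p,kind)[0]:
                mm=np.zeros(d.shape,np.uint8);cv2.drawContours(mm,[k],-1,1,-1);mm=cv2.erode(mm,np.ones((5,5)))>0
                if not (mm&(d>0)).any():continue
                z=np.median(W[mm&(d>0)][:,2]);q=pose(c,k,z)
                if 250<q[0]<750 and abs(q[1])<450:print(n,kind,q,"z",round(z*1000,1))
E
python3 -c "
from h import *
plan(.437,-.217,.12,-11.4);survey()"
```

```text
t=5.0 at [608.4  19.8 215.2] SHIFT units [ 0.485 -1.064  0.381] mm [ 121.2 -266.    95.2] TURN units [0.    0.005 1.165] F [ 1.2 -0.4 -0.2] gap 84.7 0.0
top cork [408.2 355.7 151.   56.7   4.3] z 9.9
top cork [ 437.4 -217.   153.7   59.6  -13.8] z 10.0
top cork [439.1 224.9 132.7  51.1   6. ] z 9.8
top cork [ 598.1 -340.5  150.4   55.2   -0.7] z 9.8
top cork [592.3 351.6 170.7  62.8  -1. ] z 9.8
top cork [ 6.499e+02 -2.232e+02  9.450e+01  2.380e+01 -1.000e-01] z 55.0
top white [ 411.1 -352.4  151.    60.9   -5.1] z 5.9
top white [635.9 205.3 147.7  57.2   1.9] z 5.9
top white [594.2 -20.3  83.3   5.3   0.8] z 642.7
top white [592.7  59.4  83.3   6.6   1.5] z 641.6
top white [404.4  16.6 413.4 132.2   1.8] z 695.3
```

>>> arm_command(
  rows=[
    [[0,0,-0.02],[0,0,0.6]],
    [[0.05,-0.16,-0.02],[0,0,0.6]],
    [[0.05,-0.18,-0.02],[0,0,0]],
    [[0.05,-0.18,-0.02],[0,0,0]],
    [[0.05,-0.18,0],[0,0,0]],
    [[0.03,-0.18,0],[0,0,0]],
    [[0,-0.16,0],[0,0,0]],
    [[0,0,0],[0,0,0]],
    [[0,0,0],[0,0,0]],
  ],
)

```text
time_s: 6.0
ee_pos: [0.502, -0.2256, 0.233]
orientation: [-0.324, -3.125, -0.001]
force: [-0.7, 0.3, -0.1]
finger_gap: 0.0854
grasp_force: 0.0
```

```bash
cat >> h.py <<'E'
def waist(P):
    "P mm contour of sole -> centre x,y, length, waist width, yaw (toe towards +x)"
    P=np.asarray(P,np.float32);(cx,cy),(w,h),a=cv2.minAreaRect(P)
    if w<h:a+=90
    a=(a+90)%180-90
    for _ in range(3):
        r=np.radians(a);e=np.array([np.cos(r),np.sin(r)]);n=np.array([-e[1],e[0]])
        u,v=(P-[cx,cy])@e,(P-[cx,cy])@n;m=(u.max()+u.min())/2;mv=np.median(v[abs(u-m)<12])
        f=[np.polyfit(u[s]-m,v[s],1) for s in((abs(u-m)<14)&(v>mv),(abs(u-m)<14)&(v<mv))]
        sl=(f[0][0]+f[1][0])/2;o=(f[0][1]+f[1][1])/2
        cx,cy=np.array([cx,cy])+m*e+o*n;a+=np.degrees(np.arctan(sl))
    u,v=(P-[cx,cy])@e,(P-[cx,cy])@n
    return np.round([cx,cy,np.ptp(u),f[0][1]-f[1][1],a],1),"front/back width",np.round([np.ptp(v[u>10]),np.ptp(v[u<-10])],0)
def wristbeds(tag,kinds=("cork","white"),save=True):
    c=ctrl.calibration("wrist");p,d=ctrl.read_camera("wrist");W=world(c,d)
    if save:cv2.imwrite(f"pics/{tag}.png",p[:,:,::-1])
    for kind in kinds:
        for k in blobs(p,kind)[0]:
            u,v,w,h=cv2.boundingRect(k)
            if u<2 or v<2 or u+w>638 or v+h>478 or cv2.contourArea(k)<1500:continue
            mm=np.zeros(d.shape,np.uint8);cv2.drawContours(mm,[k],-1,1,-1);mm=cv2.erode(mm,np.ones((9,9)))>0
            z=np.median(W[mm&(d>0)][:,2]);P=onplane(c,k.reshape(-1,2),z)[:,:2]*1000
            print(kind,"z",round(z*1000,1),(waist(P) if kind=="cork" else pose(c,k,z)),"px",[u,v,w,h])
E
python3 -c "
from h import *
wristbeds('w1')
plan(.437,-.217,.12,-12)"
```

```text
cork z 55.7 (array([ 6.461e+02, -2.248e+02,  1.020e+02,  2.060e+01, -4.000e-01]), 'front/back width', array([22., 22.])) px [332, 318, 39, 93]
cork z 11.0 (array([ 597.8, -338.9,  152.8,   42.1,   -5.3]), 'front/back width', array([61., 50.])) px [193, 248, 72, 134]
cork z 10.9 (array([ 436.3, -218.3,  151. ,   42.5,  -11.7]), 'front/back width', array([56., 45.])) px [281, 39, 63, 179]
white z 7.1 [ 410.6 -352.5  150.2   61.7   -5.4] px [108, 43, 100, 178]
t=6.0 at [ 502.3 -224.7  233.1] SHIFT units [ 0.262 -0.024  0.452] mm [ 65.5  -6.  113.1] TURN units [ 0.004 -0.001  0.036] F [ 0.2  0.1 -0.4] gap 84.9 0.0
```

>>> arm_command(
  rows=[
    [[0.13,-0.012,0],[0,0,0.036]],
    [[0.132,-0.012,0.1],[0,0,0]],
    [[0,0,0.18],[0,0,0]],
    [[0,0,0.18],[0,0,0]],
    [[0,0,0.18],[0,0,0]],
    [[0,0,0.12],[0,0,0]],
    [[0,0,0.04],[0,0,0]],
    [[0,0,0],[0,0,0]],
    [[0,0,0],[0,0,0]],
  ],
  jaw=62,
)

```text
time_s: 6.95
ee_pos: [0.4384, -0.2171, 0.0346]
orientation: [0.325, 3.123, -0.001]
force: [0.6, -0.6, 0.1]
finger_gap: 0.062
grasp_force: 0.0
```

```bash
python3 -c "
from h import *
plan(.4368,-.2180,.029,-11.7)"
```

```text
t=7.0 at [ 438.4 -217.1   34.6] SHIFT units [ 0.006 -0.005  0.022] mm [ 1.4 -1.2  5.6] TURN units [-0.003  0.016 -0.024] F [ 0.6 -0.6  0.1] gap 62.0 0.0
```

>>> arm_command(
  rows=[
    [[0.005,-0.004,0.02],[0,0,0]],
    [[0,0,0],[0,0,0]],
    [[0,0,0],[0,0,0]],
    [[0,0,0],[0,0,0]],
  ],
  jaw=50,
)

```text
time_s: 7.35
ee_pos: [0.4358, -0.2182, 0.0289]
orientation: [0.328, 3.123, -0.001]
force: [-0.7, 0.4, -0.0]
finger_gap: 0.0498
grasp_force: 0.0
```

>>> arm_command(
  rows=[
    [[0,0,0],[0,0,0]],
    [[0,0,0],[0,0,0]],
    [[0,0,0],[0,0,0]],
    [[0,0,0],[0,0,0]],
    [[0,0,0],[0,0,0]],
  ],
  jaw=34,
  newtons=35,
)

```text
time_s: 7.85
ee_pos: [0.4358, -0.2182, 0.029]
orientation: [0.328, 3.124, -0.001]
force: [-1.2, 0.9, 5.5]
finger_gap: 0.0408
grasp_force: 35.3
```

>>> arm_command(
  rows=[
    [[0,0,-0.1],[0,0,0]],
    [[0,0,-0.15],[0,0,0]],
    [[0,0,-0.15],[0,0,0]],
  ],
)

```text
time_s: 8.15
ee_pos: [0.4347, -0.2175, 0.1287]
orientation: [-0.327, -3.122, -0.001]
force: [0.9, 0.1, -0.3]
finger_gap: 0.0404
grasp_force: 35.8
```

```bash
python3 -c "
from h import *
plan(*J(.0765),.13,JY)"
```

```text
t=8.2 at [ 434.7 -217.5  128.7] SHIFT units [-0.1    0.974 -0.005] mm [-24.9 243.5  -1.3] TURN units [ 0.006 -0.016 -1.234] F [ 0.9  0.1 -0.3] gap 40.4 35.814292430877686
```

>>> arm_command(
  rows=[
    [[0,0,-0.02],[0,0,-0.62]],
    [[0,0,0],[0,0,-0.61]],
    [[-0.02,0.16,0],[0,0,0]],
    [[-0.02,0.18,0],[0,0,0]],
    [[-0.02,0.18,0],[0,0,0]],
    [[-0.02,0.18,0],[0,0,0]],
    [[-0.02,0.18,0],[0,0,0]],
    [[0,0.09,0],[0,0,0]],
    [[0,0,0],[0,0,0]],
    [[0,0,0],[0,0,0]],
  ],
)

```text
time_s: 9.15
ee_pos: [0.4692, 0.0238, 0.133]
orientation: [-0.056, -3.14, 0.001]
force: [-0.5, -0.2, -0.7]
finger_gap: 0.0405
grasp_force: 35.9
```

```bash
python3 -c "
from h import *
plan(*J(.0765),.0485,JY)"
```

```text
t=9.2 at [469.2  23.8 133. ] SHIFT units [0.003 0.004 0.338] mm [ 0.7  1.1 84.5] TURN units [-0.004 -0.005  0.007] F [-0.5 -0.2 -0.7] gap 40.5 35.86221992969513
```

>>> arm_command(
  rows=[
    [[0.003,0.004,0.12],[0,0,0]],
    [[0,0,0.12],[0,0,0]],
    [[0,0,0.06],[0,0,0]],
    [[0,0,0.034],[0,0,0]],
    [[0,0,0.004],[0,0,0]],
    [[0,0,0],[0,0,0]],
    [[0,0,0],[0,0,0]],
  ],
)

```text
time_s: 9.85
ee_pos: [0.4698, 0.0242, 0.0498]
orientation: [0.059, 3.139, 0.0]
force: [-0.0, 0.2, -0.1]
finger_gap: 0.0405
grasp_force: 35.9
```

>>> arm_command(
  rows=[
    [[0,0,0.008],[0,0,0]],
    [[0,0,0],[0,0,0]],
    [[0,0,0],[0,0,0]],
  ],
)

```text
time_s: 10.15
ee_pos: [0.469, 0.0246, 0.0471]
orientation: [0.058, 3.141, 0.0]
force: [0.0, -0.1, -1.5]
finger_gap: 0.0404
grasp_force: 35.9
```

>>> arm_command(
  rows=[
    [[0,0,0],[0,0,0]],
    [[0,0,0],[0,0,0]],
    [[0,0,0],[0,0,0]],
    [[0,0,0],[0,0,0]],
    [[0,0,-0.1],[0,0,0]],
    [[0,0,-0.2],[0,0,0]],
    [[0,0,-0.2],[0,0,0]],
    [[0,0,-0.18],[0,0,0]],
  ],
  jaw=54,
)

```text
time_s: 10.95
ee_pos: [0.4687, 0.0245, 0.2191]
orientation: [0.058, 3.14, 0.0]
force: [0.9, -0.4, -0.7]
finger_gap: 0.0543
grasp_force: 0.0
```

```bash
python3 -c "
from h import *
plan(.636,.204,.235,1.9);survey()"
```

```text
t=10.9 at [468.7  24.5 219.1] SHIFT units [-0.693  0.695 -0.064] mm [-173.2  173.8  -15.9] TURN units [ 0.     0.006 -0.503] F [ 0.9 -0.4 -0.7] gap 54.3 0.0
top cork [407.9 355.6 151.   56.7   4.4] z 9.9
top cork [440.4 225.3 133.3  51.1   6.2] z 9.8
top cork [ 596.7 -338.9  149.    51.9   -5.5] z 9.7
top cork [592.3 351.7 170.9  62.9  -1.2] z 9.6
top cork [ 6.513e+02 -2.232e+02  9.200e+01  2.380e+01 -1.000e-01] z 54.8
top white [ 411.1 -352.5  150.9   61.6   -5.4] z 5.9
top white [455.2  64.1  87.4   6.4   1.6] z 647.6
top white [319.5  14.3 334.9  99.6   1.6] z 707.0
top white [459.9 -15.9  86.5   7.1   3.3] z 648.5
top white [635.9 205.3 147.7  57.2   1.9] z 5.9
```

```bash
python3 -c "
from h import *
wristbeds('w2')
a=np.radians(JY)
print(J(.075))
plan(.4107,-.3525,.12,-5.4)"
```

```text
cork z 28.9 (array([469.5,  24.3, 149.4,  41.1,  -1.5]), 'front/back width', array([54., 43.])) px [288, 115, 62, 172]
cork z 10.7 (array([440.9, 219.9, 130.5,  40.2,  19.1]), 'front/back width', array([57., 56.])) px [512, 84, 55, 148]
white z 6.6 [608.5 202.8  97.8  61.7   2.5] px [464, 283, 65, 84]
white z 19.2 [492.3  24.1 302.1 130.6  -2.1] px [237, 45, 165, 325]
[0.46704963 0.02495172]
t=11.1 at [472.9  24.7 223.7] SHIFT units [ 0.106 -1.526  0.415] mm [  26.4 -381.4  103.7] TURN units [0.012 0.097 0.409] F [ 1.2 -0.3 -0.2] gap 53.7 0.0
```

>>> arm_command(
  rows=[
    [[0,0,0],[0,0,0.41]],
    [[0.02,-0.186,0],[0,0,0]],
    [[0.02,-0.19,0],[0,0,0]],
    [[0.02,-0.19,0],[0,0,0]],
    [[0.02,-0.19,0],[0,0,0]],
    [[0.026,-0.19,0],[0,0,0]],
    [[0,-0.19,0],[0,0,0]],
    [[0,-0.19,0],[0,0,0]],
    [[0,-0.19,0],[0,0,0]],
    [[0,0,0],[0,0,0]],
  ],
  jaw=80,
)

```text
time_s: 12.05
ee_pos: [0.4055, -0.3554, 0.2155]
orientation: [-0.159, -3.137, 0.003]
force: [-0.6, 1.0, 1.0]
finger_gap: 0.08
grasp_force: 0.0
```

```bash
python3 -c "
from h import *
plan(.4107,-.3525,.028,-5.4);wristbeds('w3')"
```

```text
t=12.1 at [ 405.5 -355.4  215.5] SHIFT units [-0.019  0.013  0.75 ] mm [ -4.9   3.4 187.5] TURN units [-0.012 -0.003 -0.05 ] F [-0.6  1.   1. ] gap 80.0 0.0
cork z 10.8 (array([ 584.2, -340.4,  130.1,   42.4,   -2.7]), 'front/back width', array([56., 44.])) px [326, 324, 53, 106]
white z 71.0 [ 469.3 -500.9   86.    40.2  -51. ] px [115, 292, 79, 74]
white z 6.9 [ 410.3 -353.1  149.9   61.    -5.5] px [287, 128, 72, 165]
```

>>> arm_command(
  rows=[
    [[-0.019,0.011,0.1],[0,0,-0.05]],
    [[0,0,0.18],[0,0,0]],
    [[0,0,0.18],[0,0,0]],
    [[0,0,0.16],[0,0,0]],
    [[0,0,0.1],[0,0,0]],
    [[0,0,0.03],[0,0,0]],
    [[0,0,0],[0,0,0]],
    [[0,0,0],[0,0,0]],
  ],
  jaw=75,
)

```text
time_s: 12.9
ee_pos: [0.4127, -0.3481, 0.0307]
orientation: [0.136, 3.137, -0.002]
force: [-0.4, -0.5, -0.6]
finger_gap: 0.0752
grasp_force: 0.0
```

```bash
python3 -c "
from h import *
plan(.4105,-.3528,.027,-5.4)"
```

```text
t=12.9 at [ 412.7 -348.1   30.7] SHIFT units [ 0.007 -0.019  0.015] mm [ 1.8 -4.9  3.7] TURN units [-0.008  0.013  0.055] F [-0.4 -0.5 -0.6] gap 75.2 0.0
```

>>> arm_command(
  rows=[
    [[0.006,-0.016,0.014],[0,0,0.04]],
    [[0,0,0],[0,0,0]],
    [[0,0,0],[0,0,0]],
    [[0,0,0],[0,0,0]],
    [[0,0,0],[0,0,0]],
    [[0,0,0],[0,0,0]],
  ],
  jaw=54,
  newtons=40,
)

```text
time_s: 13.5
ee_pos: [0.4108, -0.3527, 0.0272]
orientation: [0.146, 3.136, -0.003]
force: [0.5, -0.1, 6.3]
finger_gap: 0.0545
grasp_force: 3.1
```

```bash
python3 -c "
from h import *
plan(.4105,-.3528,.027,-5.4)"
```

```text
t=13.5 at [ 410.8 -352.7   27.2] SHIFT units [ 0.001 -0.     0.001] mm [ 0.3 -0.1  0.2] TURN units [-0.012  0.018  0.007] F [ 0.5 -0.1  6.3] gap 54.5 3.0529163508163037
```

>>> arm_command(
  rows=[
    [[0,0,-0.01],[0,0,0]],
    [[0,0,0],[0,0,0]],
    [[0,0,0],[0,0,0]],
    [[0,0,0],[0,0,0]],
    [[0,0,0.02],[0,0,0]],
    [[0,0,0.018],[0,0,0]],
    [[0,0,0],[0,0,0]],
    [[0,0,0],[0,0,0]],
  ],
  jaw=73,
)

```text
time_s: 14.3
ee_pos: [0.4096, -0.3516, 0.0183]
orientation: [-0.146, -3.137, -0.001]
force: [-0.9, 0.2, 0.1]
finger_gap: 0.073
grasp_force: 0.0
```

>>> arm_command(
  rows=[
    [[0,0,0],[0,0,0]],
    [[0,0,0],[0,0,0]],
    [[0,0,0],[0,0,0]],
    [[0,0,0],[0,0,0]],
    [[0,0,0],[0,0,0]],
  ],
  jaw=50,
)

```text
time_s: 14.8
ee_pos: [0.4107, -0.3527, 0.0204]
orientation: [0.146, 3.136, -0.003]
force: [-1.1, 0.1, 7.8]
finger_gap: 0.0583
grasp_force: 47.2
```

>>> arm_command(
  rows=[
    [[0,0,-0.1],[0,0,0]],
    [[0,0,-0.19],[0,0,0]],
    [[0,0,-0.19],[0,0,-0.4]],
    [[0,0,0],[0,0,0]],
    [[0,0,0],[0,0,0]],
  ],
)

```text
time_s: 15.3
ee_pos: [0.4107, -0.3526, 0.1404]
orientation: [0.059, 3.138, -0.004]
force: [-0.7, 0.9, -1.0]
finger_gap: 0.0584
grasp_force: 43.6
```

```bash
python3 -c "
from h import *
plan(*J(.0775),.13,JY)"
```

```text
t=15.3 at [ 410.7 -352.6  140.4] SHIFT units [-0.18   1.517  0.042] mm [-45.  379.3  10.4] TURN units [-0.018  0.022 -0.006] F [-0.7  0.9 -1. ] gap 58.4 43.58919382095337
```

>>> arm_command(
  rows=[
    [[-0.02,0.16,0],[0,0,0]],
    [[-0.02,0.19,0],[0,0,0]],
    [[-0.02,0.19,0],[0,0,0]],
    [[-0.02,0.19,0],[0,0,0]],
    [[-0.02,0.19,0],[0,0,0]],
    [[-0.02,0.19,0],[0,0,0]],
    [[-0.03,0.19,0],[0,0,0]],
    [[-0.03,0.19,0],[0,0,0]],
    [[0,0.027,0],[0,0,0]],
    [[0,0,0],[0,0,0]],
  ],
)

```text
time_s: 16.3
ee_pos: [0.4675, 0.0268, 0.137]
orientation: [-0.053, -3.137, 0.001]
force: [0.5, -0.9, -1.4]
finger_gap: 0.0581
grasp_force: 43.6
```

>>> arm_command(
  rows=[
    [[0,0,0],[0,0,0]],
    [[0,0,0],[0,0,0]],
  ],
)

```text
time_s: 16.5
ee_pos: [0.4682, 0.0241, 0.1381]
orientation: [-0.062, -3.139, 0.001]
force: [0.3, 0.1, -0.5]
finger_gap: 0.0584
grasp_force: 43.6
```

```bash
python3 -c "
from h import *
plan(*J(.0775),.049,JY)"
```

```text
t=16.5 at [468.2  24.1 138.1] SHIFT units [-0.005  0.003  0.356] mm [-1.3  0.8 89.1] TURN units [-0.004 -0.012 -0.02 ] F [ 0.3  0.1 -0.5] gap 58.4 43.614535331726074
```

>>> arm_command(
  rows=[
    [[-0.005,0.003,0.1],[0,0,-0.02]],
    [[0,0,0.12],[0,0,0]],
    [[0,0,0.08],[0,0,0]],
    [[0,0,0.04],[0,0,0]],
    [[0,0,0.012],[0,0,0]],
    [[0,0,0],[0,0,0]],
    [[0,0,0],[0,0,0]],
    [[0,0,0],[0,0,0]],
  ],
)

```text
time_s: 17.3
ee_pos: [0.4711, 0.0261, 0.0519]
orientation: [0.054, 3.139, 0.0]
force: [0.8, 0.7, -1.2]
finger_gap: 0.0588
grasp_force: 43.6
```

>>> arm_command(
  rows=[
    [[0,0,0.012],[0,0,0]],
    [[0,0,0],[0,0,0]],
    [[0,0,0],[0,0,0]],
  ],
)

```text
time_s: 17.6
ee_pos: [0.4711, 0.0263, 0.0484]
orientation: [0.053, 3.139, -0.0]
force: [1.0, 0.0, 2.5]
finger_gap: 0.0578
grasp_force: 43.9
```

```bash
python3 -c "
from h import *
plan(*J(.0775),.049,JY)"
```

```text
t=17.6 at [471.1  26.3  48.4] SHIFT units [ 0.006 -0.006 -0.002] mm [ 1.5 -1.5 -0.6] TURN units [0.    0.014 0.018] F [1.  0.  2.5] gap 57.8 43.883668184280396
```

>>> arm_command(
  rows=[
    [[0.002,-0.006,0],[0,0,0]],
    [[0,0,0],[0,0,0]],
  ],
)

```text
time_s: 17.8
ee_pos: [0.4704, 0.025, 0.0484]
orientation: [0.053, 3.139, 0.002]
force: [2.4, 2.1, 5.3]
finger_gap: 0.0583
grasp_force: 44.1
```

>>> arm_command(
  rows=[
    [[0,0,0],[0,0,0]],
    [[0,0,0],[0,0,0]],
    [[0,0,0],[0,0,0]],
    [[0,0,0],[0,0,0]],
    [[0,0,-0.1],[0,0,0]],
    [[0,0,-0.2],[0,0,0]],
    [[0,0,-0.2],[0,0,0]],
    [[0,0,-0.18],[0,0,0]],
    [[0,0,0],[0,0,0]],
  ],
  jaw=73,
)

```text
time_s: 18.7
ee_pos: [0.4735, 0.0248, 0.2244]
orientation: [0.054, 3.128, 0.001]
force: [1.0, 0.2, 0.0]
finger_gap: 0.0732
grasp_force: 0.0
```

```bash
cat >> h.py <<'E'
def tojig(x,y):
    a=np.radians(JY);d=np.array([x,y])-JIG*1000
    return np.round([d@[np.cos(a),np.sin(a)],d@[-np.sin(a),np.cos(a)]],1)
E
python3 -c "
from h import *
c=ctrl.calibration('wrist');p,d=ctrl.read_camera('wrist');W=world(c,d);cv2.imwrite('pics/w4.png',p[:,:,::-1])
s=(W[...,2]>.030)&(W[...,2]<.04)&(abs(W[...,0]-.467)<.09)&(abs(W[...,1]-.025)<.05)&(d>0)
P=W[s][:,:2]*1000;r=cv2.minAreaRect(P.astype(np.float32));print(r,tojig(*r[0]),np.median(W[s][:,2]))
plan(.597,-.339,.22,-5);survey()"
```

```text
((461.033203125, 27.830528259277344), (168.0596923828125, 93.81578826904297), 0.004447335377335548) [68.9  2.7] 0.03481733947969989
t=18.8 at [471.9  24.7 221.2] SHIFT units [-0.625 -1.406  0.005] mm [-156.3 -351.5    1.2] TURN units [0.006 0.057 0.378] F [ 0.4 -0.2 -0.2] gap 73.1 0.0
top cork [408.  355.6 151.2  56.7   4.4] z 9.9
top cork [439.3 224.5 132.9  47.9   7. ] z 9.5
top cork [ 596.7 -338.7  148.3   52.1   -5.5] z 9.9
top cork [592.3 351.6 170.9  62.8  -1. ] z 9.8
top cork [ 6.513e+02 -2.232e+02  9.200e+01  2.380e+01 -1.000e-01] z 54.8
top white [477.1  24.7  49.4  47.6 -86.4] z 641.8
top white [454.3  63.8  88.4   6.4   1.7] z 649.6
top white [319.9  13.8 333.2  99.9   1.6] z 710.1
top white [460.5 -15.9  87.7   7.5   4.6] z 649.3
top white [636.  205.3 147.7  57.2   1.9] z 5.8
```

View pics/w4.png

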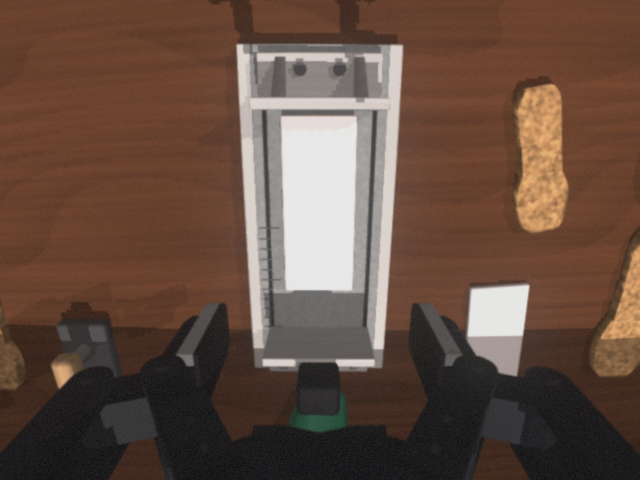

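The plate lies centred on the first footbed, between columns 281 and 356 and rows 115 and 291. The stop is fully back, at row 340.

>>> arm_command(
  rows=[
    [[0,0,0],[0,0,0.38]],
    [[-0.078,-0.176,0],[0,0,0]],
    [[-0.078,-0.176,0],[0,0,0]],
    [[-0.078,-0.176,0],[0,0,0]],
    [[-0.078,-0.176,0],[0,0,0]],
    [[-0.078,-0.176,0],[0,0,0]],
    [[-0.078,-0.176,0],[0,0,0]],
    [[-0.078,-0.176,0],[0,0,0]],
    [[-0.078,-0.176,0],[0,0,0]],
    [[0,0,0],[0,0,0]],
  ],
  jaw=60,
)

```text
time_s: 19.8
ee_pos: [0.5935, -0.345, 0.211]
orientation: [-0.147, -3.132, -0.002]
force: [0.7, 0.7, -0.5]
finger_gap: 0.0599
grasp_force: 0.0
```

>>> arm_command(
  rows=[
    [[0,0,0.1],[0,0,0]],
    [[0,0,0.15],[0,0,0]],
    [[0,0,0.15],[0,0,0]],
    [[0,0,0],[0,0,0]],
    [[0,0,0],[0,0,0]],
  ],
)

```text
time_s: 20.3
ee_pos: [0.593, -0.3384, 0.1159]
orientation: [-0.136, -3.134, -0.004]
force: [0.1, 0.2, 0.7]
finger_gap: 0.0601
grasp_force: 0.0
```

```bash
python3 -c "
from h import *
plan(.5975,-.3388,.024,-5.4);survey()
c=ctrl.calibration('wrist');p,d=ctrl.read_camera('wrist');cv2.imwrite('pics/w5.png',p[:,:,::-1])
for k in blobs(p,'cork')[0]:
  if cv2.contourArea(k)>800:print(cv2.boundingRect(k),waist(onplane(c,k.reshape(-1,2),.01)[:,:2]*1000))
"
```

```text
t=20.3 at [ 593.  -338.4  115.9] SHIFT units [-0.018  0.     0.368] mm [-4.5  0.  91.9] TURN units [ 0.015 -0.033  0.052] F [0.1 0.2 0.7] gap 60.1 0.0
top cork [407.9 355.7 150.9  56.7   4.3] z 9.9
top cork [439.4 225.  131.2  50.9   6. ] z 10.1
top cork [ 565.4 -338.9   88.4   46.7   -0.7] z 9.6
top cork [592.3 351.6 171.   62.9  -1. ] z 9.7
top cork [ 6.500e+02 -2.232e+02  9.460e+01  2.380e+01 -1.000e-01] z 54.8
top white [322.5 -85.4  70.6  30.8 -27.4] z 672.8
top white [338.6 -56.4  72.7  33.3 -28.2] z 672.7
top white [485.3  24.3 286.2 129.5  -2. ] z 32.3
top white [636.  203.9 147.7  59.9   1.8] z 5.9
top white [ 408.7 -235.5  377.   135.3  -26.8] z 628.3
(494, 263, 58, 107) (array([ 663.3, -210.7,   89. ,   18.4,   24.9]), 'front/back width', array([45., 43.]))
(276, 156, 85, 200) (array([ 606.6, -339.5,  138.4,   38.6,  -14.5]), 'front/back width', array([57., 48.]))
(276, 131, 73, 46) (array([ 533.1, -340.2,   45.4,   12.4,  100.5]), 'front/back width', array([15., 24.]))
```

>>> arm_command(
  rows=[
    [[-0.018,0,0.1],[0,0,0.05]],
    [[0,0,0.12],[0,0,0]],
    [[0,0,0.1],[0,0,0]],
    [[0,0,0.044],[0,0,0]],
    [[0,0,0],[0,0,0]],
    [[0,0,0],[0,0,0]],
  ],
)

```text
time_s: 21.0
ee_pos: [0.6001, -0.3406, 0.029]
orientation: [0.148, 3.135, -0.002]
force: [0.5, -0.2, -0.2]
finger_gap: 0.0601
grasp_force: 0.0
```

```bash
python3 -c "
from h import *
plan(.5975,-.3388,.024,-5.4)"
```

```text
t=21.0 at [ 600.1 -340.6   29. ] SHIFT units [0.011 0.006 0.02 ] mm [2.7 1.6 5. ] TURN units [-0.01   0.022 -0.   ] F [ 0.5 -0.2 -0.2] gap 60.1 0.0
```

View pics/w5.png

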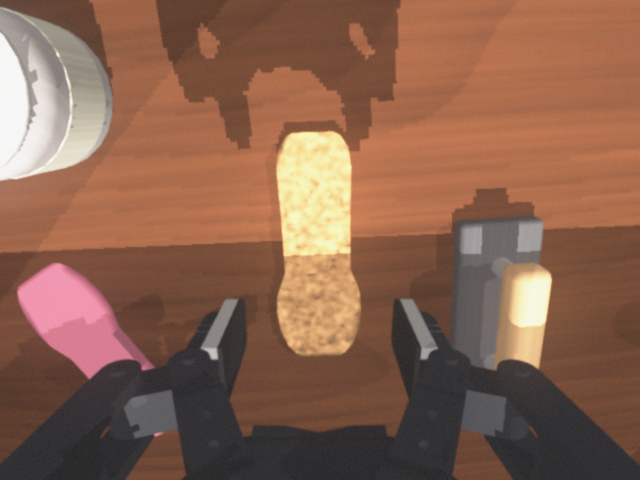

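The wrist view shows the footbed between the fingers, lined up with the tool: heel at row 131, toe at row 356, columns 276–360.

>>> arm_command(
  rows=[
    [[0.006,0.003,0.02],[0,0,0]],
    [[0,0,0],[0,0,0]],
    [[0,0,0],[0,0,0]],
  ],
)

```text
time_s: 21.3
ee_pos: [0.5976, -0.3392, 0.0226]
orientation: [0.148, 3.137, -0.001]
force: [-0.3, 0.3, 0.0]
finger_gap: 0.06
grasp_force: 0.0
```

>>> arm_command(
  rows=[
    [[0,0,0],[0,0,0]],
    [[0,0,0],[0,0,0]],
    [[0,0,0],[0,0,0]],
    [[0,0,0],[0,0,0]],
    [[0,0,0],[0,0,0]],
    [[0,0,0],[0,0,0]],
  ],
  jaw=34,
)

```text
time_s: 21.9
ee_pos: [0.5984, -0.3396, 0.0236]
orientation: [0.148, 3.135, -0.002]
force: [-0.9, 0.9, 6.5]
finger_gap: 0.0412
grasp_force: 43.3
```

```bash
python3 -c "
from h import *
plan(.5975,-.3388,.024,-5.4)
C=ctrl.calibration('top');
"
```

```text
t=21.9 at [ 598.4 -339.6   23.6] SHIFT units [ 0.004  0.003 -0.002] mm [ 1.   0.7 -0.4] TURN units [-0.007  0.02  -0.001] F [-0.9  0.9  6.5] gap 41.2 43.349682767220656
```

>>> arm_command(
  rows=[
    [[0,0,-0.1],[0,0,0]],
    [[0,0,-0.18],[0,0,0]],
    [[0,0,-0.18],[0,0,-0.42]],
    [[0,0,0],[0,0,0]],
  ],
)

```text
time_s: 22.3
ee_pos: [0.6013, -0.3413, 0.1455]
orientation: [0.055, 3.128, -0.011]
force: [0.9, -0.2, 0.3]
finger_gap: 0.0408
grasp_force: 40.3
```

```bash
python3 -c "
from h import *
plan(*J(.0780),.14,JY)"
```

```text
t=22.3 at [ 601.3 -341.3  145.5] SHIFT units [0.578 1.445 0.022] mm [144.6 361.1   5.5] TURN units [-0.049  0.093  0.012] F [ 0.9 -0.2  0.3] gap 40.8 40.33609628677368
```

>>> arm_command(
  rows=[
    [[0.06,0.14,0],[0,0,0]],
    [[0.07,0.18,0],[0,0,0]],
    [[0.07,0.18,0],[0,0,0]],
    [[0.07,0.18,0],[0,0,0]],
    [[0.07,0.18,0],[0,0,0]],
    [[0.07,0.18,0],[0,0,0]],
    [[0.07,0.18,0],[0,0,0]],
    [[0.06,0.14,0],[0,0,0]],
    [[0.038,0.08,0],[0,0,0]],
    [[0,0,0],[0,0,0]],
  ],
)

```text
time_s: 23.3
ee_pos: [0.4642, 0.0281, 0.1365]
orientation: [-0.049, -3.14, -0.001]
force: [-0.4, -1.1, 0.9]
finger_gap: 0.0409
grasp_force: 40.4
```

>>> arm_command(
  rows=[
    [[0,0,0],[0,0,0]],
    [[0,0,0],[0,0,0]],
  ],
)

```text
time_s: 23.5
ee_pos: [0.4664, 0.0251, 0.1368]
orientation: [0.058, 3.14, -0.001]
force: [0.4, 1.0, -0.7]
finger_gap: 0.0405
grasp_force: 40.4
```

```bash
python3 -c "
from h import *
plan(*J(.0780),.0595,JY)"
```

```text
t=23.5 at [466.4  25.1 136.8] SHIFT units [-0.015 -0.     0.309] mm [-3.7 -0.1 77.3] TURN units [-0.003  0.004 -0.001] F [ 0.4  1.  -0.7] gap 40.5 40.37469685077667
```

>>> arm_command(
  rows=[
    [[-0.014,0,0.1],[0,0,0]],
    [[0,0,0.12],[0,0,0]],
    [[0,0,0.05],[0,0,0]],
    [[0,0,0.03],[0,0,0]],
    [[0,0,0],[0,0,0]],
    [[0,0,0],[0,0,0]],
    [[0,0,0],[0,0,0]],
  ],
)

```text
time_s: 24.2
ee_pos: [0.4703, 0.0255, 0.0627]
orientation: [0.057, 3.139, 0.0]
force: [0.6, 1.3, -0.2]
finger_gap: 0.0409
grasp_force: 40.4
```

```bash
python3 -c "
from h import *
plan(*J(.0780),.0575,JY)"
```

```text
t=24.2 at [470.3  25.5  62.7] SHIFT units [ 0.001 -0.003  0.021] mm [ 0.3 -0.7  5.2] TURN units [0.001 0.015 0.003] F [ 0.6  1.3 -0.2] gap 40.9 40.358866453170776
```

>>> arm_command(
  rows=[
    [[0.001,-0.002,0.012],[0,0,0]],
    [[0,0,0.008],[0,0,0]],
    [[0,0,0],[0,0,0]],
    [[0,0,0],[0,0,0]],
  ],
)

```text
time_s: 24.6
ee_pos: [0.4695, 0.0252, 0.0575]
orientation: [0.056, 3.14, -0.0]
force: [0.5, -0.7, 6.0]
finger_gap: 0.0408
grasp_force: 43.1
```

>>> arm_command(
  rows=[
    [[0,0,0],[0,0,0]],
    [[0,0,0],[0,0,0]],
    [[0,0,0],[0,0,0]],
    [[0,0,0],[0,0,0]],
    [[0,0,-0.1],[0,0,0]],
    [[0,0,-0.2],[0,0,0]],
    [[0,0,-0.2],[0,0,0]],
    [[0,0,-0.14],[0,0,0]],
    [[0,0,0],[0,0,0]],
    [[0,0,0],[0,0,0]],
  ],
  jaw=54,
)

```text
time_s: 25.6
ee_pos: [0.4695, 0.0253, 0.2175]
orientation: [0.056, 3.139, 0.0]
force: [-0.3, -0.5, -0.6]
finger_gap: 0.0538
grasp_force: 0.0
```

```bash
python3 -c "
from h import *
wristbeds('w6')
plan(.61,.204,.22,1.9);survey()"
```

```text
cork z 44.9 (array([ 4.713e+02,  2.500e+01,  1.501e+02,  4.070e+01, -4.000e-01]), 'front/back width', array([54., 43.])) px [287, 124, 67, 184]
cork z 10.6 (array([440.8, 220. , 132.6,  38.5,  19.3]), 'front/back width', array([54., 50.])) px [515, 91, 57, 151]
white z 6.6 [601.3 202.5  82.1  61.    2.4] px [468, 293, 64, 74]
white z 19.8 [491.8  24.1 300.4 130.1  -2.2] px [235, 51, 169, 330]
t=25.6 at [468.6  25.2 216.1] SHIFT units [-0.589  0.696 -0.015] mm [-147.3  174.    -3.9] TURN units [-0.    -0.007 -0.494] F [ 0.1 -0.  -0.7] gap 54.3 0.0
top cork [408.  355.6 151.2  56.6   4.4] z 9.9
top cork [440.  222.4 133.4  49.5  10.3] z 9.9
top cork [592.5 352.  170.8  62.9  -1.7] z 9.7
top cork [ 6.500e+02 -2.232e+02  9.450e+01  2.380e+01 -1.000e-01] z 54.8
top white [477.3  25.4  48.2  47.5 -88.5] z 636.8
top white [456.2  64.3  86.5   6.4   1.7] z 645.6
top white [459.8 -15.2  85.6   6.9   3. ] z 645.3
top white [320.8  12.  334.8 100.2   0.6] z 708.1
top white [635.9 205.3 147.7  57.2   1.9] z 6.0
```

>>> arm_command(
  rows=[
    [[0,0,0],[0,0,-0.49]],
    [[-0.13,0.13,0],[0,0,0]],
    [[-0.13,0.13,0],[0,0,0]],
    [[-0.13,0.13,0],[0,0,0]],
    [[-0.13,0.13,0],[0,0,0]],
    [[-0.1,0.12,0],[0,0,0]],
    [[-0.068,0.056,0],[0,0,0]],
    [[0,0,0],[0,0,0]],
    [[0,0,0],[0,0,0]],
  ],
  jaw=80,
)

```text
time_s: 26.6
ee_pos: [0.6342, 0.2045, 0.2139]
orientation: [0.052, -3.136, 0.003]
force: [-0.1, -0.9, -0.1]
finger_gap: 0.08
grasp_force: 0.0
```

```bash
python3 -c "
from h import *
plan(.636,.204,.0195,1.9)
c=ctrl.calibration('wrist');p,d=ctrl.read_camera('wrist');cv2.imwrite('pics/w7.png',p[:,:,::-1])
W=world(c,d)
hsv=cv2.cvtColor(p,cv2.COLOR_RGB2HSV);m=((hsv[...,1]<60)&(hsv[...,2]>95)&(abs(W[...,2]-.007)<.006)&(abs(W[...,1]-.204)<.06)&(abs(W[...,0]-.636)<.1)).astype(np.uint8)
m=cv2.morphologyEx(m,cv2.MORPH_OPEN,np.ones((5,5)))
k=max(cv2.findContours(m,0,1)[0],key=cv2.contourArea);print(cv2.boundingRect(k),pose(c,k,.006),np.median(W[m>0][:,2]))
"
```

```text
t=26.6 at [634.2 204.5 213.9] SHIFT units [-0.007 -0.002  0.778] mm [ -1.8  -0.6 194.4] TURN units [-0.012 -0.035  0.   ] F [-0.1 -0.9 -0.1] gap 80.0 0.0
(283, 127, 72, 166) [637.1 204.2 150.   60.1   2. ] 0.006851639430080616
```

View pics/w7.png

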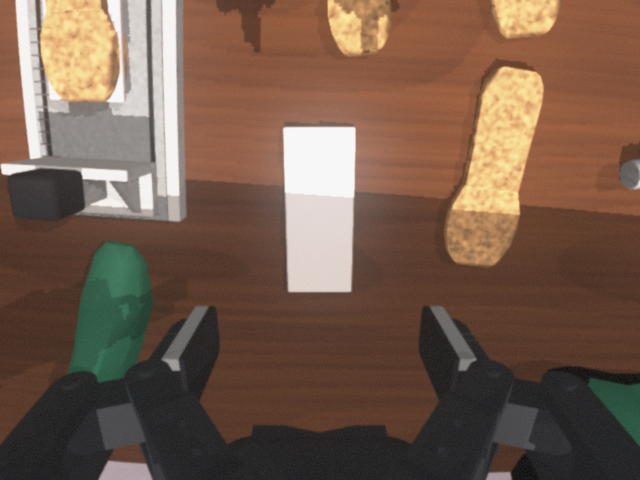

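The release plate is between the fingers, at columns 283–355 and rows 127–293, measured 150.0 x 60.1 mm at (637, 204).

>>> arm_command(
  rows=[
    [[-0.01,0,0.1],[0,0,0]],
    [[0,0,0.18],[0,0,0]],
    [[0,0,0.18],[0,0,0]],
    [[0,0,0.18],[0,0,0]],
    [[0,0,0.1],[0,0,0]],
    [[0,0,0],[0,0,0]],
    [[0,0,0],[0,0,0]],
  ],
  jaw=74,
)

```text
time_s: 27.35
ee_pos: [0.6374, 0.2039, 0.0324]
orientation: [0.05, -3.141, 0.0]
force: [-0.1, -0.5, 0.8]
finger_gap: 0.0741
grasp_force: 0.0
```

```bash
python3 -c "
from h import *
plan(.6371,.2042,.0195,2)"
```

```text
t=27.4 at [637.4 203.9  32.4] SHIFT units [0.001 0.001 0.052] mm [ 0.3  0.3 12.9] TURN units [-0.002 -0.004 -0.024] F [-0.1 -0.5  0.8] gap 74.1 0.0
```

>>> arm_command(
  rows=[
    [[0,0,0.04],[0,0,-0.02]],
    [[0,0,0.012],[0,0,0]],
    [[0,0,0],[0,0,0]],
    [[0,0,0],[0,0,0]],
  ],
)

```text
time_s: 27.75
ee_pos: [0.6381, 0.205, 0.0196]
orientation: [-0.056, 3.14, 0.0]
force: [0.8, 0.2, -0.2]
finger_gap: 0.0739
grasp_force: 0.0
```

>>> arm_command(
  rows=[
    [[0,0,0],[0,0,0]],
    [[0,0,0],[0,0,0]],
    [[0,0,0],[0,0,0]],
    [[0,0,0],[0,0,0]],
    [[0,0,0],[0,0,0]],
    [[0,0,0],[0,0,0]],
  ],
  jaw=50,
)

```text
time_s: 28.35
ee_pos: [0.6388, 0.2053, 0.0205]
orientation: [-0.056, 3.138, 0.001]
force: [-0.3, -0.4, 5.9]
finger_gap: 0.0584
grasp_force: 46.4
```

```bash
python3 -c "
from h import *
plan(.6371,.2042,.0195,2)"
```

```text
t=28.4 at [638.8 205.3  20.5] SHIFT units [ 0.007 -0.004  0.004] mm [ 1.8 -1.1  1. ] TURN units [0.006 0.02  0.006] F [-0.3 -0.4  5.9] gap 58.4 46.44774778629653
```

>>> arm_command(
  rows=[
    [[0,0,-0.1],[0,0,0]],
    [[0,0,-0.18],[0,0,0]],
    [[0,0,-0.19],[0,0,0.51]],
    [[0,0,-0.05],[0,0,0]],
    [[0,0,0],[0,0,0]],
  ],
)

```text
time_s: 28.85
ee_pos: [0.6397, 0.2055, 0.1524]
orientation: [0.055, 3.135, 0.003]
force: [-0.0, 0.2, -0.4]
finger_gap: 0.0583
grasp_force: 43.5
```

```bash
python3 -c "
from h import *
plan(*J(.0795),.14,JY)"
```

```text
t=28.9 at [639.7 205.5 152.4] SHIFT units [ 0.645 -0.747  0.049] mm [ 161.4 -186.7   12.4] TURN units [0.017 0.046 0.01 ] F [-0.   0.2 -0.4] gap 58.3 43.467519879341125
```

>>> arm_command(
  rows=[
    [[0.09,-0.1,0],[0,0,0]],
    [[0.13,-0.14,0],[0,0,0]],
    [[0.13,-0.14,0],[0,0,0]],
    [[0.13,-0.14,0],[0,0,0]],
    [[0.1,-0.14,0],[0,0,0]],
    [[0.065,-0.087,0],[0,0,0]],
    [[0,0,0],[0,0,0]],
    [[0,0,0],[0,0,0]],
    [[0,0,0],[0,0,0]],
  ],
)

```text
time_s: 29.75
ee_pos: [0.4701, 0.0245, 0.1479]
orientation: [-0.055, -3.14, -0.0]
force: [-1.1, 0.7, -0.5]
finger_gap: 0.0587
grasp_force: 43.4
```

```bash
python3 -c "
from h import *
plan(*J(.0795),.0645,JY)"
```

```text
t=29.8 at [470.1  24.5 147.9] SHIFT units [-0.006  0.001  0.333] mm [-1.4  0.4 83.4] TURN units [ 0.001 -0.008  0.012] F [-1.1  0.7 -0.5] gap 58.7 43.44529867172241
```

>>> arm_command(
  rows=[
    [[-0.005,0,0.1],[0,0,0]],
    [[0,0,0.12],[0,0,0]],
    [[0,0,0.07],[0,0,0]],
    [[0,0,0.03],[0,0,0]],
    [[0,0,0],[0,0,0]],
    [[0,0,0],[0,0,0]],
    [[0,0,0],[0,0,0]],
  ],
)

```text
time_s: 30.45
ee_pos: [0.4724, 0.0242, 0.0698]
orientation: [0.055, 3.139, 0.0]
force: [0.2, -0.5, 0.3]
finger_gap: 0.0585
grasp_force: 43.4
```

```bash
python3 -c "
from h import *
plan(*J(.0795),.0645,JY)"
```

```text
t=30.4 at [472.4  24.2  69.8] SHIFT units [0.003 0.002 0.021] mm [0.9 0.5 5.3] TURN units [0.002 0.016 0.01 ] F [ 0.2 -0.5  0.3] gap 58.5 43.43393325805664
```

>>> arm_command(
  rows=[
    [[0.002,0.002,0.012],[0,0,0]],
    [[0,0,0.008],[0,0,0]],
    [[0,0,0],[0,0,0]],
    [[0,0,0],[0,0,0]],
  ],
)

```text
time_s: 30.85
ee_pos: [0.4711, 0.0245, 0.0643]
orientation: [0.056, 3.14, 0.0]
force: [-0.3, 1.0, 4.1]
finger_gap: 0.0584
grasp_force: 43.8
```

>>> arm_command(
  rows=[
    [[0,0,0],[0,0,0]],
    [[0,0,0],[0,0,0]],
    [[0,0,0],[0,0,0]],
    [[0,0,0],[0,0,0]],
    [[0,0,-0.1],[0,0,0]],
    [[0,0,-0.2],[0,0,0]],
    [[0,0,-0.2],[0,0,0]],
    [[0,0,-0.14],[0,0,0]],
    [[0,0,0],[0,0,0]],
  ],
  jaw=73,
)

```text
time_s: 31.75
ee_pos: [0.4741, 0.0246, 0.2295]
orientation: [0.056, 3.13, 0.001]
force: [0.3, 0.2, -0.3]
finger_gap: 0.0725
grasp_force: 0.0
```

```bash
cat >> h.py <<'E'
def plateon(zt,tag):
    c=ctrl.calibration('wrist');p,d=ctrl.read_camera('wrist');W=world(c,d);cv2.imwrite(f'pics/{tag}.png',p[:,:,::-1])
    m=((abs(W[...,2]-zt)<.003)&(abs(W[...,0]-.467)<.1)&(abs(W[...,1]-.025)<.042)&(d>0)).astype(np.uint8)
    m=cv2.morphologyEx(m,cv2.MORPH_OPEN,np.ones((7,7)))
    k=max(cv2.findContours(m,0,1)[0],key=cv2.contourArea);q=pose(c,k,zt);print(q,tojig(*q[:2]),np.median(W[m>0][:,2]))
E
python3 -c "
from h import *
plateon(.050,'w8')
plan(.408,.3555,.22,5);survey()"
```

```text
[469.5  24.2 149.1  60.   -2.2] [77.5 -0.7] 0.05085855330228999
t=31.8 at [472.6  24.5 226.6] SHIFT units [0.142 1.341 0.026] mm [ 35.5 335.4   6.6] TURN units [ 0.001  0.048 -0.881] F [-0.6 -0.7 -0.7] gap 73.2 0.0
top cork [408.1 355.7 151.3  56.8   4.3] z 10.1
top cork [439.4 224.9 131.2  51.1   6. ] z 9.8
top cork [592.3 351.6 170.9  62.8  -1. ] z 9.8
top cork [ 6.500e+02 -2.231e+02  9.440e+01  2.380e+01 -1.000e-01] z 55.2
top white [478.4  24.5  48.6  48.1 -88.5] z 647.2
top white [457.   63.3  87.4   6.3   1.7] z 656.7
top white [321.7  14.2 334.8  98.6   1.6] z 712.5
top white [462.  -16.   86.7   7.3   3.8] z 655.4
```

>>> arm_command(
  rows=[
    [[0,0,0],[0,0,-0.88]],
    [[-0.01,0.15,0],[0,0,0]],
    [[-0.02,0.18,0],[0,0,0]],
    [[-0.02,0.18,0],[0,0,0]],
    [[-0.02,0.18,0],[0,0,0]],
    [[-0.02,0.18,0],[0,0,0]],
    [[-0.02,0.18,0],[0,0,0]],
    [[0,0.18,0],[0,0,0]],
    [[0,0.11,0],[0,0,0]],
    [[0,0,0],[0,0,0]],
  ],
)

```text
time_s: 32.85
ee_pos: [0.4672, 0.3636, 0.2205]
orientation: [0.145, -3.134, 0.003]
force: [-0.3, 0.3, -0.7]
finger_gap: 0.073
grasp_force: 0.0
```

>>> arm_command(
  rows=[
    [[0,0,0],[0,0,0]],
    [[0,0,0],[0,0,0]],
  ],
  jaw=60,
)

```text
time_s: 33.05
ee_pos: [0.4686, 0.3592, 0.2224]
orientation: [0.135, -3.136, 0.003]
force: [-0.2, -0.8, -0.1]
finger_gap: 0.0599
grasp_force: 0.0
```

```bash
python3 -c "
from h import *
wristbeds('w9')
plan(.408,.3555,.024,5)"
```

```text
cork z 10.8 (array([592.4, 354.2, 173.6,  48.2,  -5.5]), 'front/back width', array([63., 51.])) px [266, 248, 76, 155]
cork z 11.0 (array([439.4, 225.5, 130.7,  37.9,  12.2]), 'front/back width', array([52., 41.])) px [136, 86, 69, 152]
cork z 21.8 (array([453.6, 489.8, 234.2,  12.3,   8.3]), 'front/back width', array([15., 17.])) px [462, 65, 25, 263]
cork z 10.9 (array([408.3, 354.3, 150.5,  42. ,   8. ]), 'front/back width', array([56., 44.])) px [290, 45, 65, 182]
t=33.1 at [468.9 359.1 222.9] SHIFT units [0.244 0.007 0.796] mm [ 60.9   1.8 198.9] TURN units [-0.01  -0.012 -0.012] F [0.2 0.5 0.5] gap 59.9 0.0
```

>>> arm_command(
  rows=[
    [[0.12,0,0.05],[0,0,-0.39]],
    [[0.12,-0.002,0.1],[0,0,0]],
    [[0,0,0.18],[0,0,0]],
    [[0,0,0.18],[0,0,0]],
    [[0,0,0.15],[0,0,0]],
    [[0,0,0.1],[0,0,0]],
    [[0,0,0],[0,0,0]],
    [[0,0,0],[0,0,0]],
    [[0,0,0],[0,0,0]],
  ],
)

```text
time_s: 34.0
ee_pos: [0.411, 0.3538, 0.0358]
orientation: [-0.221, 3.131, 0.003]
force: [0.1, -0.0, 0.4]
finger_gap: 0.0598
grasp_force: 0.0
```

```bash
python3 -c "
from h import *
plan(.4083,.3546,.024,8)"
```

```text
t=34.0 at [411.  353.8  35.8] SHIFT units [0.01  0.005 0.047] mm [ 2.5  1.2 11.8] TURN units [0.014 0.022 0.007] F [ 0.1 -0.   0.4] gap 59.8 0.0
```

>>> arm_command(
  rows=[
    [[0.008,0.003,0.036],[0,0,0]],
    [[0,0,0.01],[0,0,0]],
    [[0,0,0],[0,0,0]],
    [[0,0,0],[0,0,0]],
  ],
)

```text
time_s: 34.4
ee_pos: [0.4074, 0.3538, 0.0224]
orientation: [-0.222, 3.134, 0.0]
force: [-0.0, -0.6, 0.1]
finger_gap: 0.0599
grasp_force: 0.0
```

>>> arm_command(
  rows=[
    [[0,0,0],[0,0,0]],
    [[0,0,0],[0,0,0]],
    [[0,0,0],[0,0,0]],
    [[0,0,0],[0,0,0]],
    [[0,0,0],[0,0,0]],
    [[0,0,0],[0,0,0]],
  ],
  jaw=34,
)

```text
time_s: 35.0
ee_pos: [0.4081, 0.3544, 0.0236]
orientation: [-0.222, 3.132, 0.002]
force: [-0.9, -0.2, 6.7]
finger_gap: 0.0404
grasp_force: 43.7
```

```bash
python3 -c "
from h import *
plan(.4083,.3546,.024,8)"
```

```text
t=35.0 at [408.1 354.4  23.6] SHIFT units [-0.001  0.001 -0.002] mm [-0.2  0.2 -0.4] TURN units [0.008 0.015 0.014] F [-0.9 -0.2  6.7] gap 40.4 43.701180209327504
```

Held and centred. Lift, then turn to the jig's yaw.

>>> arm_command(
  rows=[
    [[0,0,-0.1],[0,0,0]],
    [[0,0,-0.18],[0,0,0]],
    [[0,0,-0.19],[0,0,0.63]],
    [[0,0,-0.04],[0,0,0.63]],
    [[0,0,0],[0,0,0]],
  ],
)

```text
time_s: 35.5
ee_pos: [0.4088, 0.355, 0.1528]
orientation: [0.054, 3.136, 0.007]
force: [-1.0, -0.3, -1.3]
finger_gap: 0.0409
grasp_force: 40.8
```

```bash
python3 -c "
from h import *
plan(*J(.0775),.14,JY)"
```

```text
t=35.5 at [408.8 355.  152.8] SHIFT units [-0.291 -1.311  0.051] mm [ -72.8 -327.7   12.8] TURN units [0.031 0.033 0.018] F [-1.  -0.3 -1.3] gap 40.9 40.82851052284241
```

>>> arm_command(
  rows=[
    [[-0.03,-0.13,0],[0,0,0]],
    [[-0.04,-0.18,0],[0,0,0]],
    [[-0.04,-0.18,0],[0,0,0]],
    [[-0.04,-0.18,0],[0,0,0]],
    [[-0.04,-0.18,0],[0,0,0]],
    [[-0.04,-0.18,0],[0,0,0]],
    [[-0.04,-0.16,0],[0,0,0]],
    [[-0.021,-0.121,0],[0,0,0]],
    [[0,0,0],[0,0,0]],
    [[0,0,0],[0,0,0]],
  ],
)

```text
time_s: 36.5
ee_pos: [0.4677, 0.0231, 0.1483]
orientation: [-0.055, -3.138, -0.001]
force: [0.1, 1.0, -1.5]
finger_gap: 0.0408
grasp_force: 40.9
```

>>> arm_command(
  rows=[
    [[0,0,0],[0,0,0]],
  ],
)

```text
time_s: 36.6
ee_pos: [0.468, 0.0243, 0.1488]
orientation: [-0.051, -3.139, -0.0]
force: [0.5, 0.5, -0.7]
finger_gap: 0.0408
grasp_force: 40.9
```

```bash
python3 -c "
from h import *
plan(*J(.0775),.0735,JY)"
```

```text
t=36.6 at [468.   24.3 148.8] SHIFT units [-0.006  0.002  0.301] mm [-1.5  0.6 75.3] TURN units [ 0.002 -0.015  0.029] F [ 0.5  0.5 -0.7] gap 40.8 40.868924260139465
```

>>> arm_command(
  rows=[
    [[-0.003,0.001,0.1],[0,0,0.02]],
    [[0,0,0.12],[0,0,0]],
    [[0,0,0.05],[0,0,0]],
    [[0,0,0.018],[0,0,0]],
    [[0,0,0],[0,0,0]],
    [[0,0,0],[0,0,0]],
    [[0,0,0],[0,0,0]],
  ],
)

```text
time_s: 37.3
ee_pos: [0.4705, 0.0242, 0.0788]
orientation: [0.057, 3.139, 0.0]
force: [1.3, 0.6, -0.3]
finger_gap: 0.0409
grasp_force: 40.9
```

```bash
python3 -c "
from h import *
plan(*J(.0775),.0735,JY)"
```

```text
t=37.3 at [470.5  24.2  78.8] SHIFT units [0.004 0.002 0.021] mm [0.9 0.6 5.3] TURN units [0.001 0.015 0.001] F [ 1.3  0.6 -0.3] gap 40.9 40.858333110809326
```

>>> arm_command(
  rows=[
    [[0.002,0.002,0.012],[0,0,0]],
    [[0,0,0.008],[0,0,0]],
    [[0,0,0],[0,0,0]],
    [[0,0,0],[0,0,0]],
  ],
)

```text
time_s: 37.7
ee_pos: [0.4695, 0.0244, 0.0735]
orientation: [0.058, 3.14, 0.001]
force: [-2.0, -0.1, 5.7]
finger_gap: 0.0408
grasp_force: 44.4
```

>>> arm_command(
  rows=[
    [[0,0,0],[0,0,0]],
    [[0,0,0],[0,0,0]],
    [[0,0,0],[0,0,0]],
    [[0,0,0],[0,0,0]],
    [[0,0,-0.1],[0,0,0]],
    [[0,0,-0.2],[0,0,0]],
    [[0,0,-0.2],[0,0,0]],
    [[0,0,-0.12],[0,0,0]],
    [[0,0,0],[0,0,0]],
    [[0,0,0],[0,0,0]],
  ],
  jaw=54,
)

```text
time_s: 38.7
ee_pos: [0.4694, 0.0244, 0.2282]
orientation: [0.058, 3.14, 0.0]
force: [-0.4, 0.1, -1.7]
finger_gap: 0.0541
grasp_force: 0.0
```

```bash
python3 -c "
from h import *
wristbeds('w10',('cork',))
print(tojig(470,25))
plan(*J(.216),.2,JY);survey()"
```

```text
cork z 60.9 (array([470.4,  24.4, 150.8,  42. ,   1.4]), 'front/back width', array([57., 53.])) px [286, 124, 67, 186]
cork z 10.7 (array([439.8, 220.9, 131.5,  37.9,   6. ]), 'front/back width', array([52., 43.])) px [511, 92, 55, 146]
[77.9  0.2]
t=38.8 at [468.5  24.3 227. ] SHIFT units [-0.558  0.002  0.108] mm [-139.5    0.6   27. ] TURN units [-0.001 -0.009 -0.004] F [ 0.2 -0.6  0.1] gap 54.3 0.0
top cork [439.1 225.2 132.6  49.4   7.3] z 10.0
top cork [592.3 351.6 170.8  62.9  -1. ] z 9.7
top cork [ 6.501e+02 -2.232e+02  9.450e+01  2.380e+01 -1.000e-01] z 54.5
top white [476.5  24.4  49.2  48.6   1.5] z 647.4
top white [455.2  63.3  88.7   6.3   1.7] z 656.2
top white [460.1 -15.9  85.4   7.    2.6] z 655.5
top white [321.1  13.8 333.8  99.4   1.6] z 712.2
```

View pics/w10.png

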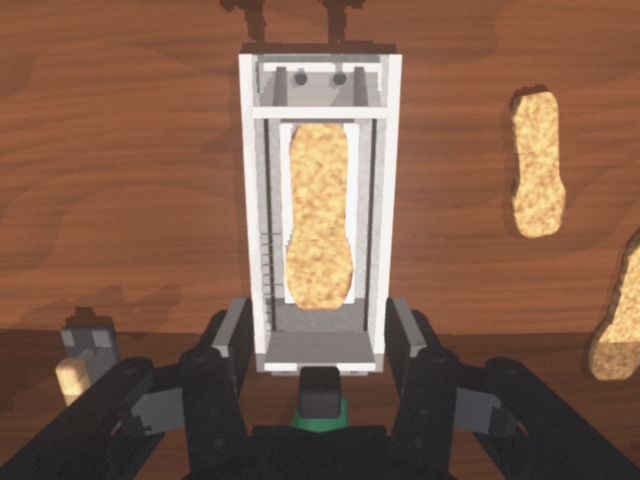

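The three-layer stack is centred in the jig: top footbed at columns 286–353, heel at row 124 next to the fixed stop, toe at row 310 towards the sliding stop at row 340.

>>> arm_command(
  rows=[
    [[-0.16,0,0],[0,0,0]],
    [[-0.16,0,0],[0,0,0]],
    [[-0.16,0,0],[0,0,0]],
    [[-0.078,0.002,0.04],[0,0,0]],
    [[0,0,0.12],[0,0,0]],
    [[0,0,0.12],[0,0,0]],
    [[0,0,0.12],[0,0,0]],
    [[0,0,0.08],[0,0,0]],
    [[0,0,0],[0,0,0]],
    [[0,0,0],[0,0,0]],
  ],
  jaw=64,
)

```text
time_s: 39.8
ee_pos: [0.6075, 0.0197, 0.1063]
orientation: [-0.058, -3.138, 0.0]
force: [-0.1, 0.5, 0.6]
finger_gap: 0.064
grasp_force: 0.0
```

```bash
python3 -c "
from h import *
plan(*J(.216),.1,JY)"
```

```text
t=39.8 at [607.5  19.7 106.3] SHIFT units [-0.002  0.001  0.025] mm [-0.4  0.1  6.3] TURN units [-0.002 -0.025 -0.003] F [-0.1  0.5  0.6] gap 64.0 0.0
```

>>> arm_command(
  rows=[
    [[0,0,0.024],[0,0,0]],
    [[0,0,0],[0,0,0]],
    [[0,0,0],[0,0,0]],
  ],
)

```text
time_s: 40.1
ee_pos: [0.609, 0.0197, 0.1027]
orientation: [0.058, 3.14, 0.0]
force: [0.3, -0.9, 0.7]
finger_gap: 0.0638
grasp_force: 0.0
```

>>> arm_command(
  rows=[
    [[0,0,0],[0,0,0]],
    [[0,0,0],[0,0,0]],
    [[0,0,0],[0,0,0]],
    [[0,0,0],[0,0,0]],
    [[0,0,0],[0,0,0]],
    [[0,0,0],[0,0,0]],
  ],
  jaw=28,
  newtons=30,
)

```text
time_s: 40.7
ee_pos: [0.6088, 0.0197, 0.1025]
orientation: [0.058, 3.14, 0.0]
force: [-0.8, -0.2, 5.7]
finger_gap: 0.0334
grasp_force: 31.8
```

>>> arm_command(
  rows=[
    [[0.02,0,-0.004],[0,0,0]],
    [[0.03,0,0],[0,0,0]],
    [[0.04,0,0],[0,0,0]],
    [[0.04,0,0],[0,0,0]],
    [[0.03,0,0],[0,0,0]],
    [[0.02,0,0],[0,0,0]],
    [[0,0,0],[0,0,0]],
    [[0,0,0],[0,0,0]],
  ],
)

```text
time_s: 41.5
ee_pos: [0.5623, 0.0215, 0.1025]
orientation: [-0.058, -3.138, -0.0]
force: [-1.1, 1.3, 0.4]
finger_gap: 0.0336
grasp_force: 32.0
```

```bash
python3 -c "
from h import *
plan(*J(.166),.1,JY)"
```

```text
t=41.5 at [562.3  21.5 102.5] SHIFT units [ 0.017 -0.     0.01 ] mm [ 4.3 -0.1  2.5] TURN units [ 0.002 -0.019 -0.002] F [-1.1  1.3  0.4] gap 33.6 31.98799431324005
```

>>> arm_command(
  rows=[
    [[0.004,0,0],[0,0,0]],
    [[0.004,0,0],[0,0,0]],
    [[0.004,0,0],[0,0,0]],
    [[0,0,0],[0,0,0]],
  ],
)

```text
time_s: 41.9
ee_pos: [0.561, 0.0216, 0.1025]
orientation: [0.058, 3.14, 0.0]
force: [4.2, 2.3, -6.0]
finger_gap: 0.0332
grasp_force: 31.4
```

>>> arm_command(
  rows=[
    [[0.004,0,0],[0,0,0]],
    [[0,0,0],[0,0,0]],
    [[0,0,0],[0,0,0]],
  ],
)

```text
time_s: 42.2
ee_pos: [0.5599, 0.0216, 0.1025]
orientation: [0.058, 3.141, 0.0]
force: [4.3, 1.9, -6.0]
finger_gap: 0.0333
grasp_force: 31.3
```

>>> arm_command(
  rows=[
    [[0.004,0,0],[0,0,0]],
    [[0,0,0],[0,0,0]],
    [[0,0,0],[0,0,0]],
  ],
)

```text
time_s: 42.5
ee_pos: [0.5595, 0.0216, 0.1025]
orientation: [0.058, 3.14, 0.0]
force: [5.6, 2.0, -8.3]
finger_gap: 0.0335
grasp_force: 31.1
```

>>> arm_command(
  rows=[
    [[0.005,0,0],[0,0,0]],
    [[0,0,0],[0,0,0]],
    [[0,0,0],[0,0,0]],
  ],
)

```text
time_s: 42.8
ee_pos: [0.5593, 0.0216, 0.1025]
orientation: [0.058, 3.137, 0.0]
force: [9.6, 1.2, -10.5]
finger_gap: 0.0329
grasp_force: 31.3
```

>>> arm_command(
  rows=[
    [[0.005,0,0],[0,0,0]],
    [[0,0,0],[0,0,0]],
    [[0,0,0],[0,0,0]],
  ],
)

```text
time_s: 43.1
ee_pos: [0.5592, 0.0216, 0.1026]
orientation: [0.058, 3.135, 0.0]
force: [12.2, 2.4, -13.4]
finger_gap: 0.0336
grasp_force: 31.5
```

>>> arm_command(
  rows=[
    [[-0.006,0,0],[0,0,0]],
    [[0,0,0],[0,0,0]],
    [[0,0,0],[0,0,0]],
  ],
)

```text
time_s: 43.4
ee_pos: [0.5593, 0.0217, 0.1025]
orientation: [0.058, 3.138, 0.0]
force: [8.1, 1.8, -10.1]
finger_gap: 0.0335
grasp_force: 31.9
```

>>> arm_command(
  rows=[
    [[0,0,0],[0,0,0]],
    [[0,0,0],[0,0,0]],
    [[0,0,0],[0,0,0]],
    [[0,0,0],[0,0,0]],
    [[0,0,-0.06],[0,0,0]],
    [[0,0,-0.15],[0,0,0]],
    [[0,0,-0.19],[0,0,0]],
    [[0,0,-0.1],[0,0,0]],
    [[0,0,0],[0,0,0]],
    [[0,0,0],[0,0,0]],
  ],
  jaw=75,
)

```text
time_s: 44.4
ee_pos: [0.5576, 0.0215, 0.2283]
orientation: [0.058, 3.14, -0.0]
force: [0.5, -0.4, -1.2]
finger_gap: 0.0749
grasp_force: 0.0
```

```bash
python3 - <<'E'
from h import *
plan(.6519,-.2255,.2,-.5)
c=ctrl.calibration('wrist');p,d=ctrl.read_camera('wrist');W=world(c,d);cv2.imwrite('pics/w11.png',p[:,:,::-1]);z=W[...,2]
a=np.radians(JY);R=np.array([[np.cos(a),np.sin(a)],[-np.sin(a),np.cos(a)]]);L=(W[...,:2]-JIG)@R.T*1000
v=np.zeros(d.shape,bool);v[:350]=1
g=(d>0)&v&(z>.063)&(z<.076)&(abs(L[...,1])<52)
for s in(g&(L[...,0]<40),g&(L[...,0]>100)):print(np.percentile(L[s][:,0],[1,50,99]).round(1))
for k in blobs(p,'cork')[0]:
    if cv2.contourArea(k)>3000:
        q=waist(onplane(c,k.reshape(-1,2),.06)[:,:2]*1000);print(q,tojig(*q[0][:2]),cv2.boundingRect(k))
c=ctrl.calibration('top');p,d=ctrl.read_camera('top');W=world(c,d);z=W[...,2]*1000
g=(d>0)&(z>8)&(W[...,0]>.53)&(W[...,0]<.75)&(abs(W[...,1]+.235)<.07)
for lo,hi in((8,25),(45,60)):
    s=g&(z>lo)&(z<hi);print("iron",lo,cv2.minAreaRect((W[s][:,:2]*1000).astype(np.float32)))
E
```

```text
t=44.4 at [557.6  21.5 228.3] SHIFT units [-0.386 -0.985  0.113] mm [ -96.5 -246.2   28.3] TURN units [-0.     0.009 -0.204] F [ 0.5 -0.4 -1.2] gap 74.9 0.0
[12.  28.9 38.5]
[149.8 152.  159.8]
(array([450.9, 190.9, 104.9,  31.7,  25. ]), 'front/back width', array([47., 44.])) [ 52.8 165.2] (522, 0, 60, 144)
(array([471.5,  24.7, 139.3,  41. ,  -2.1]), 'front/back width', array([54., 43.])) [79.5 -0.1] (283, 0, 73, 202)
iron 8 ((658.0852661132812, -240.90660095214844), (84.43280792236328, 159.3161163330078), 88.83782196044922)
iron 45 ((652.21630859375, -225.07638549804688), (92.31478118896484, 22.03905487060547), 0.09287179261445999)
```

View pics/w11.png

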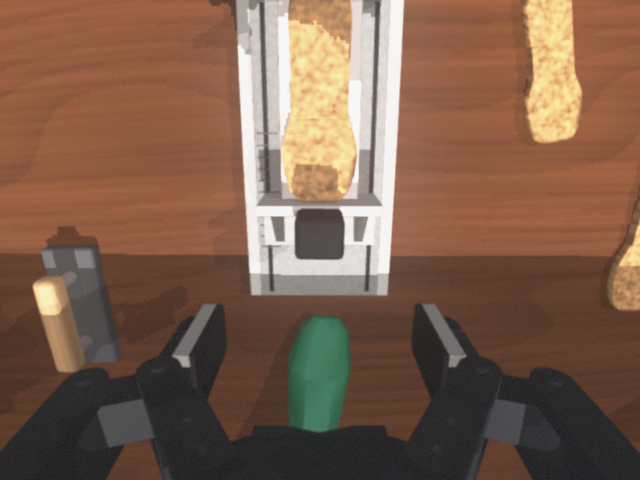

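The stop's face is snug against the toes at row 205, its face measured at 150 mm, and the top footbed is parallel to the jig. Next is the iron, with its handle at (652, -225) mm.

>>> arm_command(
  rows=[
    [[0,0,0],[0,0,-0.2]],
    [[-0.06,-0.15,0],[0,0,0]],
    [[-0.07,-0.18,0],[0,0,0]],
    [[-0.07,-0.18,0],[0,0,0]],
    [[-0.07,-0.18,0.02],[0,0,0]],
    [[-0.07,-0.18,0.03],[0,0,0]],
    [[-0.046,-0.115,0.05],[0,0,0]],
    [[0,0,0.1],[0,0,0]],
    [[0,0,0],[0,0,0]],
    [[0,0,0],[0,0,0]],
  ],
  jaw=60,
)

```text
time_s: 45.5
ee_pos: [0.6507, -0.225, 0.1761]
orientation: [-0.013, -3.137, -0.002]
force: [0.4, 0.5, 1.0]
finger_gap: 0.0598
grasp_force: 0.0
```

```bash
python3 - <<'E'
from h import *
plan(.652,-.2252,.052,-.3)
c=ctrl.calibration('wrist');p,d=ctrl.read_camera('wrist');W=world(c,d);cv2.imwrite('pics/w12.png',p[:,:,::-1]);z=W[...,2]
q=p.astype(int);g=((d>0)&(z>.05)&(z<.062)&(q[...,0]>q[...,2]+35)&(abs(W[...,1]+.225)<.05)&(W[...,0]>.57)&(W[...,0]<.73)).astype(np.uint8)
g=cv2.morphologyEx(g,cv2.MORPH_OPEN,np.ones((3,3)))
k=max(cv2.findContours(g,0,1)[0],key=cv2.contourArea);print("handle",pose(c,k,.055),cv2.boundingRect(k))
E
```

```text
t=45.5 at [ 650.7 -225.   176.1] SHIFT units [-0.005 -0.001  0.496] mm [ -1.3  -0.2 124.1] TURN units [ 0.011 -0.029 -0.023] F [0.4 0.5 1. ] gap 59.8 0.0
handle [ 659.4 -225.5   76.8   21.6   -0.9] (302, 197, 33, 109)
```

View pics/w12.png

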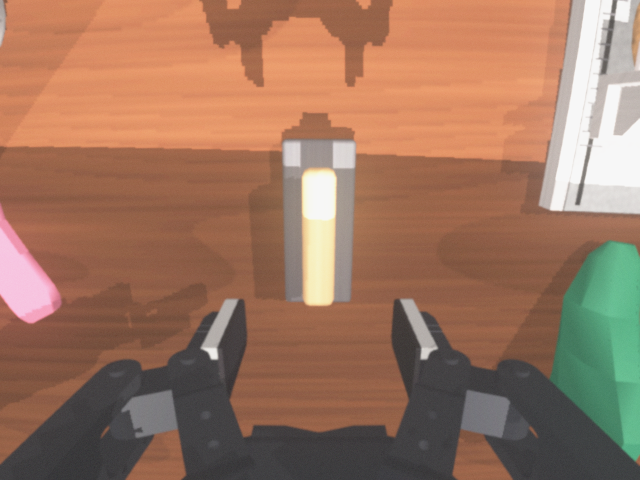

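The iron's handle is centred between the fingers, at columns 302–335 and rows 170–305, lined up with the tool.

>>> arm_command(
  rows=[
    [[-0.004,-0.001,0.1],[0,0,0]],
    [[0,0,0.15],[0,0,0]],
    [[0,0,0.15],[0,0,0]],
    [[0,0,0.07],[0,0,0]],
    [[0,0,0],[0,0,0]],
    [[0,0,0],[0,0,0]],
  ],
  jaw=50,
)

```text
time_s: 46.15
ee_pos: [0.6538, -0.2252, 0.0622]
orientation: [0.012, 3.139, -0.001]
force: [-0.5, 0.8, 1.5]
finger_gap: 0.05
grasp_force: 0.0
```

```bash
python3 -c "
from h import *
plan(.652,-.2253,.051,-.4)"
```

```text
t=46.1 at [ 653.8 -225.2   62.2] SHIFT units [ 0.007 -0.     0.045] mm [ 1.8 -0.1 11.2] TURN units [-0.005  0.015 -0.006] F [-0.5  0.8  1.5] gap 50.0 0.0
```

>>> arm_command(
  rows=[
    [[0.006,0,0.038],[0,0,0]],
    [[0,0,0],[0,0,0]],
    [[0,0,0],[0,0,0]],
  ],
)

```text
time_s: 46.45
ee_pos: [0.6516, -0.2258, 0.0517]
orientation: [0.014, 3.141, -0.001]
force: [-0.5, 0.4, 0.8]
finger_gap: 0.0499
grasp_force: 0.0
```

>>> arm_command(
  rows=[
    [[0,0,0],[0,0,0]],
    [[0,0,0],[0,0,0]],
    [[0,0,0],[0,0,0]],
    [[0,0,0],[0,0,0]],
    [[0,0,0],[0,0,0]],
    [[0,0,0],[0,0,0]],
    [[0,0,0],[0,0,0]],
  ],
  jaw=14,
  newtons=80,
)

```text
time_s: 47.15
ee_pos: [0.6516, -0.2256, 0.0515]
orientation: [0.014, 3.141, 0.0]
force: [-1.9, 2.6, 5.1]
finger_gap: 0.0206
grasp_force: 79.1
```

```bash
python3 -c "
from h import *
plan(.652,-.2253,.051,-.4)"
```

```text
t=47.1 at [ 651.6 -225.6   51.5] SHIFT units [-0.002  0.001  0.002] mm [-0.4  0.3  0.5] TURN units [ 0.001  0.006 -0.014] F [-1.9  2.6  5.1] gap 20.6 79.08541560173035
```

>>> arm_command(
  rows=[
    [[0,0,-0.06],[0,0,0]],
    [[0,0,-0.12],[0,0,0]],
    [[0,0,-0.15],[0,0,0]],
    [[0,0,-0.15],[0,0,0]],
    [[0,0,-0.04],[0,0,0.22]],
    [[0,0,0],[0,0,0]],
    [[0,0,0],[0,0,0]],
  ],
)

```text
time_s: 47.85
ee_pos: [0.6501, -0.2257, 0.1786]
orientation: [-0.062, -3.137, -0.002]
force: [-0.0, -0.2, -7.7]
finger_gap: 0.0208
grasp_force: 79.4
```

```bash
python3 -c "
from h import *
plan(*J(.075),.18,JY)"
```

```text
t=47.9 at [ 650.1 -225.7  178.6] SHIFT units [ 0.768  0.975 -0.005] mm [192.1 243.7  -1.4] TURN units [ 0.006 -0.029 -0.021] F [-0.  -0.2 -7.7] gap 20.8 79.39846515655518
```

>>> arm_command(
  rows=[
    [[0.06,0.08,0],[0,0,0]],
    [[0.1,0.13,0],[0,0,0]],
    [[0.11,0.14,0],[0,0,0]],
    [[0.11,0.14,0],[0,0,0]],
    [[0.11,0.14,0],[0,0,0]],
    [[0.11,0.14,0],[0,0,0]],
    [[0.1,0.12,0],[0,0,0]],
    [[0.068,0.085,0],[0,0,0]],
    [[0,0,0],[0,0,0]],
    [[0,0,0],[0,0,0]],
  ],
)

```text
time_s: 48.85
ee_pos: [0.4677, 0.0257, 0.1793]
orientation: [-0.06, -3.138, 0.001]
force: [-0.2, -0.3, -7.0]
finger_gap: 0.0205
grasp_force: 79.9
```

>>> arm_command(
  rows=[
    [[0,0,0],[0,0,0]],
    [[0,0,0],[0,0,0]],
  ],
)

```text
time_s: 49.05
ee_pos: [0.4694, 0.0247, 0.1802]
orientation: [-0.065, -3.14, 0.001]
force: [0.1, -0.3, -6.4]
finger_gap: 0.0204
grasp_force: 79.9
```

```bash
python3 - <<'E'
from h import *
plan(*J(.075),.1115,JY)
c=ctrl.calibration('scene');p,d=ctrl.read_camera('scene');cv2.imwrite('pics/s1.png',cv2.resize(p[130:350,180:460,::-1],None,fx=2.5,fy=2.5))
E
```

```text
t=49.0 at [469.4  24.7 180.2] SHIFT units [0.01  0.001 0.275] mm [ 2.4  0.2 68.7] TURN units [-0.002 -0.006 -0.032] F [ 0.1 -0.3 -6.4] gap 20.4 79.93570446968079
```

View pics/s1.png

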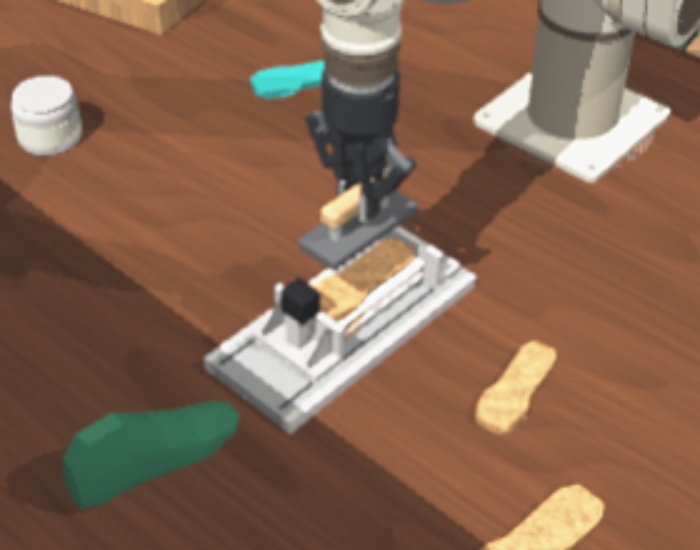

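The scene crop shows the iron level and lengthwise over the stack at about (355,225). The stack sits between the stops.

>>> arm_command(
  rows=[
    [[0.008,0.001,0.06],[0,0,-0.03]],
    [[0,0,0.1],[0,0,0]],
    [[0,0,0.05],[0,0,0]],
    [[0,0,0.03],[0,0,0]],
    [[0,0,0],[0,0,0]],
    [[0,0,0],[0,0,0]],
    [[0,0,0],[0,0,0]],
  ],
)

```text
time_s: 49.8
ee_pos: [0.4682, 0.0257, 0.1217]
orientation: [0.056, 3.139, 0.0]
force: [1.2, -0.2, -6.8]
finger_gap: 0.0206
grasp_force: 79.7
```

```bash
python3 -c "
from h import *
plan(*J(.075),.1115,JY)"
```

```text
t=49.8 at [468.2  25.7 121.7] SHIFT units [ 0.004 -0.003  0.041] mm [ 1.1 -0.8 10.2] TURN units [0.001 0.015 0.005] F [ 1.2 -0.2 -6.8] gap 20.6 79.73415970802307
```

>>> arm_command(
  rows=[
    [[0.004,-0.002,0.016],[0,0,0]],
    [[0,0,0.012],[0,0,0]],
    [[0,0,0],[0,0,0]],
    [[0,0,0],[0,0,0]],
  ],
)

```text
time_s: 50.2
ee_pos: [0.466, 0.0253, 0.1137]
orientation: [-0.056, -3.141, 0.0]
force: [0.7, -0.4, -7.6]
finger_gap: 0.0206
grasp_force: 79.9
```

>>> arm_command(
  rows=[
    [[0,0,0.006],[0,0,0]],
    [[0,0,0],[0,0,0]],
    [[0,0,0],[0,0,0]],
  ],
)

```text
time_s: 50.5
ee_pos: [0.4661, 0.0253, 0.1123]
orientation: [-0.056, -3.141, 0.0]
force: [0.6, -0.6, -7.6]
finger_gap: 0.0209
grasp_force: 79.9
```

>>> arm_command(
  rows=[
    [[0,0,0.005],[0,0,0]],
    [[0,0,0],[0,0,0]],
    [[0,0,0],[0,0,0]],
  ],
)

```text
time_s: 50.8
ee_pos: [0.4664, 0.0253, 0.1114]
orientation: [0.056, 3.14, 0.0]
force: [-1.1, 0.3, -2.5]
finger_gap: 0.0207
grasp_force: 80.3
```

Contact. Lower it slightly more, then release and rise.

>>> arm_command(
  rows=[
    [[0,0,0.002],[0,0,0]],
    [[0,0,0],[0,0,0]],
    [[0,0,0],[0,0,0]],
  ],
)

```text
time_s: 51.1
ee_pos: [0.4664, 0.0254, 0.1114]
orientation: [0.056, 3.14, 0.0]
force: [-3.4, -0.1, 5.6]
finger_gap: 0.0209
grasp_force: 81.8
```

>>> arm_command(
  rows=[
    [[0,0,0],[0,0,0]],
    [[0,0,0],[0,0,0]],
    [[0,0,0],[0,0,0]],
    [[0,0,0],[0,0,0]],
    [[0,0,0],[0,0,0]],
    [[0,0,-0.06],[0,0,0]],
    [[0,0,-0.15],[0,0,0]],
    [[0,0,-0.19],[0,0,0]],
    [[0,0,-0.1],[0,0,0]],
    [[0,0,0],[0,0,0]],
  ],
  jaw=48,
)

```text
time_s: 52.1
ee_pos: [0.4689, 0.0254, 0.2399]
orientation: [0.056, 3.132, 0.001]
force: [0.8, -0.3, -0.4]
finger_gap: 0.0478
grasp_force: 0.0
```

>>> arm_command(
  rows=[
    [[-0.1,0,0],[0,0,0]],
    [[-0.16,0,0],[0,0,0]],
    [[-0.06,0,0],[0,0,0]],
    [[0,0,0],[0,0,0]],
    [[0,0,0],[0,0,0]],
  ],
)

```text
time_s: 52.6
ee_pos: [0.5452, 0.0224, 0.2341]
orientation: [-0.056, -3.138, 0.0]
force: [-0.6, -0.3, 0.0]
finger_gap: 0.0476
grasp_force: 0.0
```

```bash
python3 - <<'E'
from h import *
plan(*J(.075),.1115,JY)
c=ctrl.calibration('wrist');p,d=ctrl.read_camera('wrist');W=world(c,d);z=W[...,2]
a=np.radians(JY);R=np.array([[np.cos(a),np.sin(a)],[-np.sin(a),np.cos(a)]]);L=(W[...,:2]-JIG)@R.T*1000
v=np.zeros(d.shape,bool);v[:350]=1
def rect(lo,hi):
    s=((d>0)&v&(z>lo)&(z<hi)&(abs(L[...,0]-75)<72)&(abs(L[...,1])<40)).astype(np.uint8);s=cv2.morphologyEx(s,cv2.MORPH_OPEN,np.ones((3,3)))>0
    print(lo,cv2.minAreaRect(L[s].astype(np.float32)),np.median(z[s]),s.sum())
rect(.069,.085);rect(.105,.125)
g=(d>0)&v&(z>.063)&(z<.076)&(abs(L[...,1])<52)&(abs(L[...,1])>32)
for s in(g&(L[...,0]<20),g&(L[...,0]>130)):print(np.percentile(L[s][:,0],[1,50,99]).round(1))
q,_=ctrl.read_camera('scene')
cv2.imwrite('pics/f.png',np.hstack([cv2.resize(p,(400,300)),cv2.resize(q[150:330,200:440],(400,300))])[:,:,::-1])
E
```

```text
t=52.6 at [545.2  22.4 234.1] SHIFT units [ 0.313 -0.001  0.49 ] mm [ 78.2  -0.3 122.6] TURN units [-0.001 -0.023  0.006] F [-0.6 -0.3  0. ] gap 47.6 0.0
0.069 ((74.80875396728516, 0.4629402160644531), (54.41591262817383, 129.821533203125), 89.61282348632812) 0.07479006443264896 8555
0.105 ((74.28727722167969, 0.39284229278564453), (22.221920013427734, 95.21417236328125), 89.7179946899414) 0.11550315398442317 5746
[-2.6 -1.   0.1]
[149.8 153.1 158.1]
```

View pics/f.png

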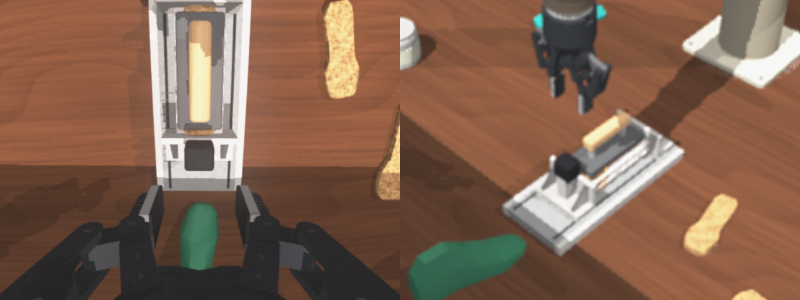

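The iron stands flat at jig (74.8, 0.5) mm, yaw within 0.4°, and the stop is still at 150 mm. The gripper is clear, so I'm handing the job in.

```bash
python3 -c "
from h import *
print(ctrl.job_done())"
```

```text
the job is handed in; nothing more can be done
None
```

The job is handed in: all three 150 mm footbeds are stacked with the two release plates between them, the stop is snug at 150 mm, and the iron stands flat on the middle of the stack; the hand-in gave no verdict.

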